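# Gauge the depth of a stopped cam hole

### The arm

A 6-joint arm with a two-finger parallel gripper is mounted at the origin on the work surface; the furniture and walls round the work are solid. World frame = base frame: x ahead of the robot, y to its left, z up, the work surface at z = 0. Lengths are in m, angles in degrees, forces in N, time in s.
With the tool pointing down it reaches from about 0.35 to 0.725 m from the base axis. Payload 4.3 kg.
Tool frame: the origin (TCP) lies at the very end of the fingers, on their centre line; the grasp point (between the pads) lies 19 mm behind it; y points along the fingers, x is the direction in which the jaws open and shut, and the axes are right-handed (so a half turn about y gives the same grasp; the last joint's range is limited). The gripper opens to 85 mm and grips with 20 to 120 N. Pads are 22 mm wide; open, the fingers measure 114 mm over their backs; the gripper's body (76 mm by 85 mm) begins 54 mm behind the grasp point. The pads swing forward as they close: fully open they stand 13 mm farther back than shut.
Start: joints at [-73.528, 21.618, 4.641, 73.018, 0, 83.68], TCP at [0.223, -0.53, 0.231] pointing down, gripper open.
Joint ranges: [-156.06, 156.06], [-48.1, 94.91], [-58.44, 69.94], [-101.28, 121.22], [-78.64, 73.56], [-180, 180]. Speed limits (degrees/s): [147.25, 147.25, 180, 180, 180, 180].

### API

Orientations are given as [roll, pitch, yaw] about the fixed x, y, z axes, in that order (R = Rz(yaw) Ry(pitch) Rx(roll)).
In Python, from workcell import read_state, capture, close_job, search_frame, silhouettes gives the robot as it stands.
- The arm moves only by the shell command python3 -m pendant 'ROWS'. ROWS is JSON, one flat list of numbers, 7 for each row, row after row: the opening, from 0 (shut) to 1 (fully open), then the shift along the world's x, y, z in m, then the turn, a rotation vector about the world's x, y, z in degrees. In form: [hand, tx, ty, tz, rx, ry, rz, hand, tx, ty, tz, rx, ry, rz, ...]. A call has 1 to 5 rows; each row is the pose to reach, as a shift and turn from the pose commanded when the call began; what a row does not reach only later rows make up. A row lasts 1/10 s, in which the tool goes at most 50 mm and 8.59 degrees, less where a joint would pass 70% of its speed; a pose out of reach is approached as far as the arm can. A call with a gripper value outside its range is refused whole. The fingers move at their own pace and stop on an object; the grip force is fixed at half the most. Time passes only in rows, so rows that repeat a pose let the fingers close. It gives the time, the measured TCP pose, the force and the opening at its end, in the units of the state.
- read_state(): the state, without advancing time (a new reading comes with each control period).
- capture(name): name is "scene" or "top" or "wrist"; returns a dict with "image" (400x640x3 uint8, red, green, blue), "fx", "fy", "cx", "cy" (pixels), "R" (3x3) and "t" (3): a world point X has camera coordinates R X + t; the wrist camera has in their place "mount" (4x4, takes a point from camera to tool coordinates, whose origin is the TCP and whose axes are the tool frame's). Camera axes: x right, y down, z forward; pixel columns grow to the right and rows downward; lengths in m; the calibration is good to about 2 mm. A picture is of the moment at which its call begins: read the wrist's pose just before it. There is no depth.
- close_job(): hands the job in, once; it reports no verdict.
Trained networks look in the newest picture that a camera, given by its name, has taken for a name from the list of things; names that differ only in an ending like _2 or _b are one class to them, and where a whole thing is asked for, a point or a joint stands for the part that bears it (a point fixed in the world has none). Each returns a list of dicts, best first, with "p" (0 to 1); they miss things now and then, are a little off and sometimes report something else, mostly with a low value. They report only what shows in the picture. A call takes as long as a camera call.
- search_frame(camera, target): "extent" ([left, top, width, height] as shares, 0 to 1, of the picture: columns of its width, rows of its height, round what is visible of it).
- silhouettes(camera, target): "pixels" (400x640 bool, what is visible of it) and "extent" ([left, top, width, height] as shares, 0 to 1, of the picture: columns of its width, rows of its height, round what is visible of it).
The state is a dict: "time_s": time; "joint_positions": joint angles; "joint_vel": joint speeds; "effort": joint torques, N m; "position": TCP position; "tcp_rot": TCP orientation; "wrist_force": force on the tool from outside, world axes, zero at the start; "moment": the same for the moment, N m; "grip_width": finger opening in m.
Only numpy, scipy, OpenCV 4.12 (cv2) and the standard library are available. Lean on these libraries where they do the work, as an engineer would, in place of code of your own. Each camera call takes 0.05 s, during which the arm holds its last target.

### The job

Check the depth of the pencil-ringed cam hole in the cabinet panel: sweep all the loose chips off the panel with the bench brush and stand the brush back on the bench, bristles down. Then take the depth gauge off its wooden rest by its black grip, lower it gently upright with its plunger down in the ringed hole until its steel foot is flat on the panel, the foot lying along the panel's long edge so that both ends bear, and keep it there under light hand pressure (about 5 to 10 newtons): finish while still holding it so. Leave the other tools on the bench where they are.

Things in the scene. Friction and masses are not known exactly. Their poses are not given: they have to be found in the camera images.
- panel: pale wooden cabinet panel, 150 (its x) by 280 (its y) by 18 mm, fixed on a thin grip mat; origin on the bench under its centre, z up; top face 20 mm above the bench. Two blind round cam holes, 15 mm wide and 12.5 mm deep, 34 mm in from its near long edge (-x, towards the robot); only one has a pencil ring and cross-lines round it. Small dark shelf-pin holes run along the far edge
- hole (a point): centre of the mouth of the pencil-ringed cam hole, on the panel's top face, at (-41, +62, 20) mm in the panel's frame; axes as the panel's. The other, unringed hole is at (-41, -78, 20) mm.
- chip0: loose wood chip, 24 by 16 by 6 mm, 10 g; origin in the middle of its underside, z up. The five chips lie flat on the panel round the ringed hole, their centres within 45 mm of the hole along the panel's y and between -52 and +11 mm from the panel's middle along its x. (The scraps on the bench behind the panel do not matter.)
- chip1: loose wood chip, 24 by 16 by 6 mm, 10 g; origin in the middle of its underside, z up. The five chips lie flat on the panel round the ringed hole, their centres within 45 mm of the hole along the panel's y and between -52 and +11 mm from the panel's middle along its x. (The scraps on the bench behind the panel do not matter.)
- chip2: loose wood chip, 24 by 16 by 6 mm, 10 g; origin in the middle of its underside, z up. The five chips lie flat on the panel round the ringed hole, their centres within 45 mm of the hole along the panel's y and between -52 and +11 mm from the panel's middle along its x. (The scraps on the bench behind the panel do not matter.)
- chip3: loose wood chip, 24 by 16 by 6 mm, 10 g; origin in the middle of its underside, z up. The five chips lie flat on the panel round the ringed hole, their centres within 45 mm of the hole along the panel's y and between -52 and +11 mm from the panel's middle along its x. (The scraps on the bench behind the panel do not matter.)
- chip4: loose wood chip, 24 by 16 by 6 mm, 10 g; origin in the middle of its underside, z up. The five chips lie flat on the panel round the ringed hole, their centres within 45 mm of the hole along the panel's y and between -52 and +11 mm from the panel's middle along its x. (The scraps on the bench behind the panel do not matter.)
- bench_brush: bench brush standing on its bristles, 160 g; origin on the bench under the middle of its length, z up. Wooden back 36 mm wide (its x), y = -134 to +136 mm, z = 44 to 60 mm, bare handle on the +y side. Bristles (stiff, 36 mm wide) under it, y = -129 to -7 mm, z = 0 to 44 mm. Grip the back across its width near y = -35 mm (centre of mass between y = -30 and -50 mm)
- brush_head (a point): middle of the underside of the bristles, at (0, -68, 0) mm in the brush's frame
- gauge: dial depth gauge, 0.31 kg, upright on its rest. Origin under the middle of its steel foot, z up. Foot 20 (its x) by 90 (its y) by 9 mm; above it a dial case 49 mm across (y, z) and 20 mm thick (x), z = 25 to 74 mm, dial facing -x; on top a flat-sided black grip, 20 (x) by 30 (y) mm, z = 76 to 118 mm, to pinch from above. A thin plunger sticks out below the foot
- gauge_tip (a point): tip of the plunger, a 5 mm rod with a round end; with the plunger fully out it stands 22 mm below the underside of the foot, on the gauge's z axis
- gauge_plunger (a joint): how far the plunger is pushed in, m: 0 fully out, 0.024 fully in; a light spring pushes it out (0.6 N at 0, 1.6 N at 0.010). With the foot flat on the panel and the tip on the floor of a cam hole it reads about 0.0095; with the foot flat and the tip outside a hole, 0.022. The needle turns with it
- gauge_rest: fixed wooden block, 50 (x) by 116 (y) by 30 mm high, bored through with a 13 mm hole in the middle; the gauge stands on it with its foot flat on top and its plunger hanging free in the hole, so it must be lifted at least 22 mm straight up. Origin on the bench under its centre, its y along the gauge's foot
- tape_measure: tape measure, 33x81x66 mm, to be left alone; origin under its centre
- chisel: chisel, 28x260x29 mm, lying at the back right, to be left alone; origin under its middle
- block_plane: block plane, 52x164x51 mm, standing behind the panel, to be left alone; origin under its centre

How it is judged:
By the outcome, as a careful person would: the job done as asked, in the order asked, and still so for the second after the job is handed in, while the arm keeps its last pose, push and grip.
It also fails if it takes over 58 s, if anything falls off the work surface, if the arm or the gripper's body presses on something with over 40 N, if the wrist force passes 120 N, or if a joint passes its speed limit or range.

## Working session

There is one attempt and no reset: what is moved stays moved. The work goes in short steps, Python scripts to look and compute and a shell command to move; the robot and the scene stay as the last step left them, time stands still between calls to the robot, and variables do not carry over. Pictures are saved under pics/ and viewed, and the job is handed in when it is done.

```bash
ls; mkdir -p pics
python3 - <<'E'
from workcell import *
import cv2
s=read_state();print(s)
for c in ["scene","top","wrist"]:
    d=capture(c);cv2.imwrite(f"pics/{c}0.png",d["image"][:,:,::-1])
    print(c,{k:v for k,v in d.items() if k!="image"})
E
```

```text
pics
{'time_s': 0.0, 'joint_positions': array([-7.35276319e+01,  2.16603045e+01,  4.56204785e+00,  7.30191578e+01,
       -8.09263475e-04,  8.36787612e+01]), 'joint_vel': array([ 0.03205321,  0.00308217,  0.00261475,  0.00445935,  0.0426156 ,
       -0.01826053]), 'effort': array([-7.57616544e-04, -4.63603556e+01,  2.69875377e+01,  2.08847481e-02,
       -4.90376055e-05, -7.38037812e-06]), 'position': array([ 0.22255893, -0.52945584,  0.23037078]), 'tcp_rot': array([-89.98787667,   0.11678972, -67.20637989]), 'wrist_force': array([ 0.15247678, -0.16777721,  0.76952461]), 'moment': array([-0.01087984,  0.01101605,  0.08031284]), 'grip_width': 0.0851628018825051}
scene {'fx': 425.33152107697714, 'fy': 425.33152107697714, 'cx': 316.42885476165156, 'cy': 194.74011737067195, 'R': array([[-8.05466911e-01, -5.92640686e-01, -2.69362352e-04],
       [-3.57495708e-01,  4.86240224e-01, -7.97350151e-01],
       [ 4.72673115e-01, -6.42142867e-01, -6.03516913e-01]]), 't': array([0.43106872, 0.25515438, 0.76473383])}
top {'fx': 406.49252546384616, 'fy': 406.49252546384616, 'cx': 327.51772815356765, 'cy': 203.7854717620673, 'R': array([[ 0.01256965, -0.9998791 , -0.0091538 ],
       [-0.99081192, -0.01122176, -0.13478057],
       [ 0.13466155,  0.01076384, -0.99083319]]), 't': array([-0.01112739,  0.56391727,  1.1732729 ])}
wrist {'fx': 316.90839038461615, 'fy': 316.90839038461615, 'cx': 324.5114722577132, 'cy': 203.7360711595501, 'mount': array([[ 9.99999972e-01, -1.71435535e-04, -1.63827827e-04,
        -5.44926230e-04],
       [ 1.11294712e-04, -2.70740470e-01,  9.62652370e-01,
        -1.42293468e-01],
       [-2.09387647e-04, -9.62652361e-01, -2.70740444e-01,
         6.88347501e-02],
       [ 0.00000000e+00,  0.00000000e+00,  0.00000000e+00,
         1.00000000e+00]])}
```

View pics/scene0.png

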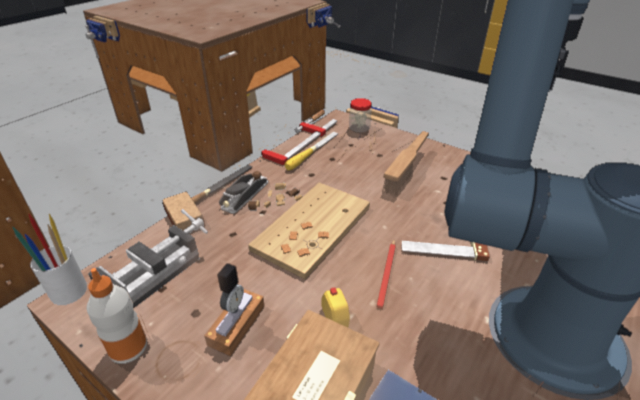

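View pics/top0.png

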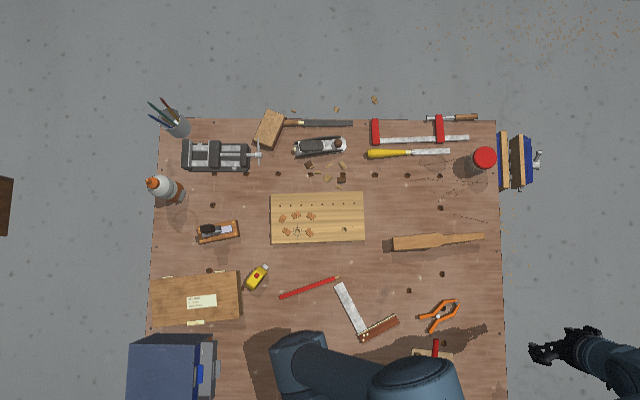

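```bash
cat > h.py <<'E'
import numpy as np,cv2
from workcell import *
def proj(d,X):
    X=np.atleast_2d(X);c=X@d["R"].T+d["t"]
    return np.c_[d["fx"]*c[:,0]/c[:,2]+d["cx"],d["fy"]*c[:,1]/c[:,2]+d["cy"]]
def ray(d,uv,z):
    uv=np.atleast_2d(uv).astype(float)
    r=np.c_[(uv[:,0]-d["cx"])/d["fx"],(uv[:,1]-d["cy"])/d["fy"],np.ones(len(uv))]@d["R"]
    o=-d["R"].T@d["t"]
    return o+r*((z-o[2])/r[:,2])[:,None]
def wristcam(d,s):
    from scipy.spatial.transform import Rotation as Ro
    T=np.eye(4);T[:3,:3]=Ro.from_euler('xyz',s["tcp_rot"],degrees=True).as_matrix();T[:3,3]=s["position"]
    M=np.linalg.inv(T@d["mount"]);d["R"]=M[:3,:3];d["t"]=M[:3,3];return d
E
python3 - <<'E'
from h import *
for cam in ["top","scene"]:
  d=capture(cam)
  for n in ["panel","chip0","bench_brush","brush_head","gauge","gauge_rest","tape_measure","chisel","block_plane","hole"]:
    for r in silhouettes(cam,n)[:7]:
        m=r["pixels"].astype(np.uint8)
        rect=cv2.minAreaRect(np.argwhere(m)[:,::-1].astype(np.float32))
        np.save(f"m_{cam}_{n}.npy",m) if r is not None else 0
        print(cam,n,round(r["p"],2),[np.round(x,1) for x in rect],m.sum())
E
```

```text
top panel 0.75 [array([317.1, 216.8]), array([50.4, 93.6]), np.float64(88.2)] 4497
top chip0 0.62 [array([295.8, 213.8]), array([5.5, 8.3]), np.float64(56.3)] 45
top chip0 0.53 [array([316.8, 216.8]), array([50.5, 93.7]), np.float64(87.4)] 4447
top chip0 0.42 [array([408.5, 152. ]), array([ 7.3, 81.1]), np.float64(89.0)] 509
top bench_brush 0.73 [array([437.6, 239.7]), array([14.4, 93.3]), np.float64(86.2)] 1050
top brush_head 0.67 [array([438.1, 239.3]), array([14.6, 92.4]), np.float64(85.6)] 1032
top gauge 0.74 [array([316.8, 216.7]), array([50.2, 93.6]), np.float64(87.5)] 4437
top gauge 0.7 [array([437.9, 239.3]), array([14.6, 92.8]), np.float64(85.2)] 1027
top gauge 0.54 [array([216., 230.]), array([12., 32.]), np.float64(90.0)] 295
top gauge_rest 0.65 [array([218.3, 230.4]), array([18.6, 42. ]), np.float64(79.5)] 449
top gauge_rest 0.22 [array([281.8, 217.8]), array([4.9, 7.1]), np.float64(45.0)] 39
top tape_measure 0.9 [array([256.8, 276.2]), array([13.6, 29. ]), np.float64(36.9)] 338
top chisel 0.72 [array([408.5, 152.5]), array([ 9., 83.]), np.float64(90.0)] 579
top chisel 0.
[... 1240 characters left out ...]
7)] 1461
scene tape_measure 0.64 [array([335.7, 308.4]), array([41.6, 25. ]), np.float64(63.4)] 804
scene tape_measure 0.6 [array([286. , 247.5]), array([9., 8.]), np.float64(90.0)] 70
scene chisel 0.67 [array([309.2, 148.9]), array([10.3, 60.1]), np.float64(51.1)] 396
scene chisel 0.28 [array([241.2, 190.8]), array([22. , 51.7]), np.float64(48.2)] 999
scene block_plane 0.8 [array([241.6, 190.3]), array([24.1, 53.1]), np.float64(48.9)] 1115
scene block_plane 0.57 [array([310. , 148.8]), array([10. , 61.7]), np.float64(52.1)] 395
scene hole 0.55 [array([310. , 227.5]), array([ 64.3, 118.1]), np.float64(45.0)] 5719
scene hole 0.26 [array([306.5, 225. ]), array([ 6., 11.]), np.float64(90.0)] 62
```

Run:
```python
from h import *
d=capture("top");im=d["image"][:,:,::-1]
print(-d["R"].T@d["t"])
a=cv2.resize(im[180:260,260:380],None,fx=6,fy=6,interpolation=cv2.INTER_CUBIC);cv2.imwrite("pics/panel1.png",a)
b=cv2.resize(im[210:270,370:500],None,fx=6,fy=6,interpolation=cv2.INTER_CUBIC);cv2.imwrite("pics/brush1.png",b)
b=cv2.resize(im[200:260,180:260],None,fx=8,fy=8,interpolation=cv2.INTER_CUBIC);cv2.imwrite("pics/gauge1.png",b)
for n,z in [("panel",.02),("bench_brush",.06)]:
    m=np.load(f"m_top_{n}.npy")
    P=ray(d,np.argwhere(m)[:,::-1],z)[:,:2]
    print(n,cv2.minAreaRect((P*1000).astype(np.float32)))
```

```text
[ 0.40088107 -0.01742682  1.23842096]
panel ((527.2191162109375, 26.178627014160156), (152.7048797607422, 280.2091979980469), 2.221736192703247)
bench_brush ((460.2086486816406, -323.7720031738281), (41.224403381347656, 269.221435546875), 4.498979568481445)
```

View pics/panel1.png

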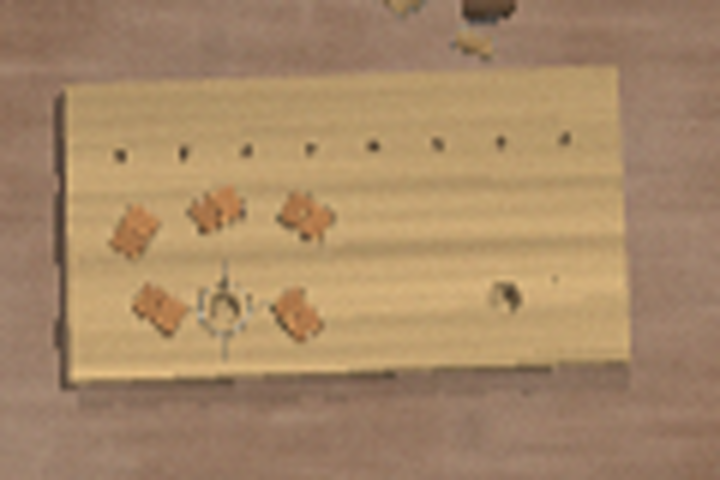

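View pics/brush1.png

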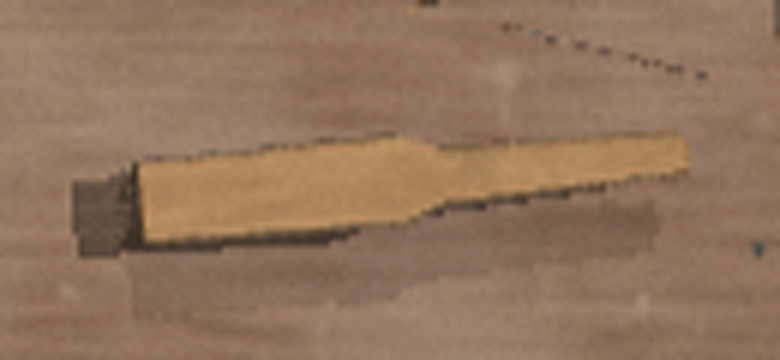

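View pics/gauge1.png

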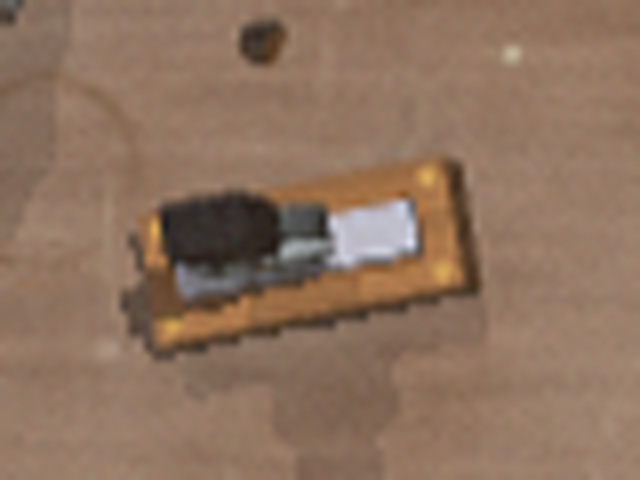

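```bash
cat > fit.py <<'E'
from h import *
d=capture("top")
def px(pts,s,o): return (np.array(pts,float)+.5)/s-.5+np.array(o)
c=ray(d,px([(64,86),(617,67),(629,362),(72,380)],6,(260,180)),.02)[:,:2]
print("panel corners",c.round(4).tolist(),"sides",[round(np.linalg.norm(c[i]-c[(i+1)%4]),4) for i in range(4)],c.mean(0))
v=(c[0]-c[1])+(c[3]-c[2]); yaw=np.arctan2(-v[0],v[1]);print("yaw",np.degrees(yaw))
Rz=np.array([[np.cos(yaw),-np.sin(yaw)],[np.sin(yaw),np.cos(yaw)]])
h=ray(d,px([(224,308),(507,296)],6,(260,180)),.02)[:,:2]
print("holes",h, c.mean(0)+Rz@[-.041,.062],c.mean(0)+Rz@[-.041,-.078])
ch=ray(d,px([(134,231),(217,210),(306,214),(160,309),(298,315)],6,(260,180)),.026)[:,:2]
print("chips panel",((ch-c.mean(0))@Rz*1000).round(0).tolist())
b=ray(d,px([(140,163),(147,243),(687,135),(687,172)],6,(370,210)),.06)[:,:2]
print("brush",b, np.linalg.norm(b[0]-b[1]))
e1=(b[0]+b[1])/2;e2=(b[2]+b[3])/2;u=(e2-e1)/np.linalg.norm(e2-e1)
print("len",np.linalg.norm(e2-e1),"origin",e1+u*.134,"head",e1+u*.066,"grip",e1+u*.099,"ang of +y",np.degrees(np.arctan2(u[1],u[0])))
g=ray(d,px([(140,222),(450,158),(478,290),(155,352)],8,(180,200)),.03)[:,:2]
print("rest",g,g.mean(0),[round(np.linalg.norm(g[i]-g[(i+1)%4]),4) for i in range(4)])
v=(g[0]-g[1])+(g[3]-g[2]);print("rest yaw",np.degrees(np.arctan2(-v[0],v[1])))
print("grip top",ray(d,px([(222,228)],8,(180,200)),.118))
E
python3 fit.py
python3 - <<'E'
from h import *
d=capture("scene");im=d["image"][:,:,::-1]
print(-d["R"].T@d["t"])
a=cv2.resize(im[250:360,190:290],None,fx=5,fy=5,interpolation=cv2.INTER_CUBIC);cv2.imwrite("pics/gs.png",a)
E
```

```text
panel corners [[0.5948, 0.1702], [0.6076, -0.1096], [0.4588, -0.1158], [0.4465, 0.1616]] sides [np.float64(0.2802), np.float64(0.1489), np.float64(0.2776), np.float64(0.1485)] [0.52693158 0.02659709]
yaw 2.5848493008614315
holes [[ 0.48329762  0.08657748]
 [ 0.49098506 -0.05482224]] [0.48317717 0.08668496] [ 0.489491  -0.0531726]
chips panel [[-1.0, 106.0], [8.0, 64.0], [4.0, 19.0], [-41.0, 93.0], [-46.0, 25.0]]
brush [[ 0.46705199 -0.19480935]
 [ 0.428796   -0.19781293]
 [ 0.48368272 -0.45784369]
 [ 0.4659034  -0.45714782]] 0.038373720196502786
len 0.2625630372422258 origin [ 0.46163672 -0.32960765] head [ 0.45467802 -0.26196465] grip [ 0.45805504 -0.2947914 ] ang of +y -84.12642558664402
rest [[0.48981842 0.38429485]
 [0.51514264 0.2693957 ]
 [0.46601256 0.25684323]
 [0.44159571 0.37600732]] [0.47814233 0.32163528] [np.float64(0.1177), np.float64(0.0507), np.float64(0.1216), np.float64(0.0489)]
rest yaw 11.997517173452811
grip top [[0.48160248 0.32648074 0.118     ]]
[0.07695907 0.62247092 0.6650933 ]
```

View pics/gs.png

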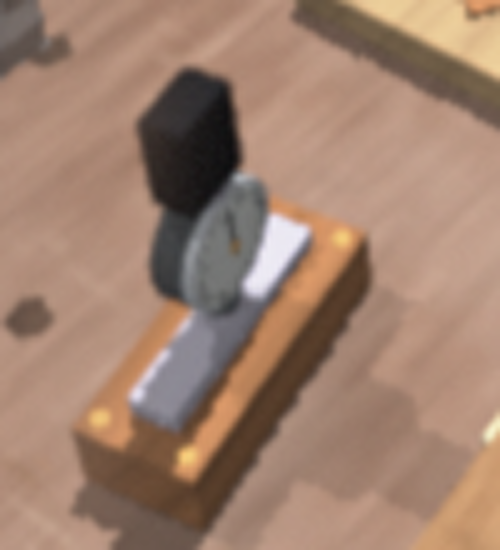

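```bash
python3 -m pendant '[1,0.025,0.025,-0.006,0,0,8,1,0.05,0.05,-0.012,0,0,16,1,0.075,0.075,-0.018,0,0,24,1,0.1,0.1,-0.024,0,0,32,1,0.125,0.125,-0.03,0,0,40]' && python3 -m pendant '[1,0.025,0.025,-0.006,0,0,8,1,0.05,0.05,-0.012,0,0,16,1,0.075,0.075,-0.018,0,0,24,1,0.1,0.1,-0.024,0,0,32,1,0.11,0.11,-0.03,0,0,32]'
python3 - <<'E'
from h import *
s=read_state();d=wristcam(capture("wrist"),s);im=d["image"][:,:,::-1]
print(s["position"],s["tcp_rot"],s["joint_positions"],s["wrist_force"])
cv2.imwrite("pics/w1.png",im)
for n in ["bench_brush"]:
  for r in silhouettes("wrist",n)[:2]: print(r["p"],r["extent"])
E
```

```text
time_s: 1.9
position: [0.3486, -0.4041, 0.2012]
tcp_rot: [-90.0, -0.0, -26.9]
wrist_force: [0.6, -0.6, -0.1]
grip_width: 0.0853
time_s: 2.4
position: [0.4595, -0.293, 0.1711]
tcp_rot: [-90.0, -0.0, 5.0]
wrist_force: [-1.1, -0.4, 0.2]
grip_width: 0.0854
[ 0.45950309 -0.29301396  0.17113847] [-8.99782497e+01 -4.75986601e-02  5.02386603e+00] [-3.92227297e+01  1.95027035e+01 -7.45738750e+00  6.30209882e+01
  4.87925389e-02  4.57534033e+01] [-1.0570275  -0.37160223  0.23144698]
0.69 [0.4602, 0.172, 0.0809, 0.705]
```

View pics/w1.png

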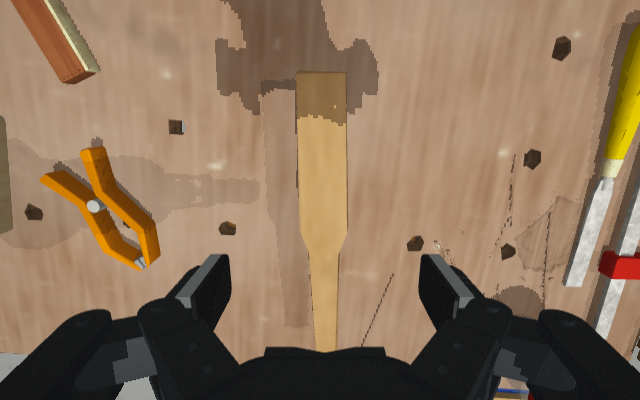

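Run:
```python
from h import *
s=read_state();d=wristcam(capture("wrist"),s)
p=ray(d,[(296,72),(347,72),(300,225),(347,225),(315,350),(337,350)],.06)[:,:2]
print(p.round(4).tolist())
m=(p[0::2]+p[1::2])/2; print(m)
for a,b in [(0,1),(0,2)]:
  u=m[b]-m[a];print(np.degrees(np.arctan2(u[1],u[0])))
u=u/np.linalg.norm(u);print("grip",m[0]+u*.099, "head",m[0]+u*.066)
```

```text
[[0.4286, -0.196], [0.4663, -0.1928], [0.4392, -0.3157], [0.4788, -0.3124], [0.4615, -0.4401], [0.4823, -0.4384]]
[[ 0.44745983 -0.19444508]
 [ 0.45899514 -0.314049  ]
 [ 0.47189985 -0.43925355]]
-84.49109464546834
-84.29886805195979
grip [ 0.45729443 -0.29295538] head [ 0.45401623 -0.26011862]
```

```bash
python3 -m pendant '[1,-0.002,0,-0.045,0,0,0.6,1,-0.002,0,-0.09,0,0,0.6,1,-0.002,0,-0.125,0,0,0.6,1,-0.002,0,-0.136,0,0,0.6,0,-0.002,0,-0.136,0,0,0.6]' && python3 -m pendant '[0,0,0,0,0,0,0,0,0,0,0,0,0,0,0,0,0,0,0,0,0,0,0,0,0,0,0,0,0,0,0,0,0,0,0]'
python3 - <<'E'
from h import *
s=read_state();print(s["position"],s["wrist_force"],s["grip_width"])
E
```

```text
time_s: 3.05
position: [0.4539, -0.2953, 0.0343]
tcp_rot: [-89.9, 0.2, 5.3]
wrist_force: [-0.5, 0.0, 0.6]
grip_width: 0.0728
time_s: 3.55
position: [0.4576, -0.2968, 0.0377]
tcp_rot: [-90.2, -0.2, 5.4]
wrist_force: [-0.1, -0.7, 6.5]
grip_width: 0.0352
[ 0.45756172 -0.29678889  0.0377455 ] [-0.13501235 -0.74902743  6.45030755] 0.035206065048311384
```

```bash
python3 -m pendant '[0,0,0,0,0,0,0,0,0,0,0,0,0,0]'; python3 -m pendant '[0,0,0,0.015,0,0,0,0,0,0,0.04,0,0,0,0,0,0,0.06,0,0,0,0,0,0,0.06,0,0,0,0,0,0,0.06,0,0,0]'
python3 - <<'E'
from h import *
for c in ["wrist","scene","top"]:
  d=capture(c);im=d["image"][:,:,::-1];cv2.imwrite(f"pics/{c}2.png",im)
s=read_state();print(s)
E
```

```text
time_s: 3.75
position: [0.4576, -0.2968, 0.0378]
tcp_rot: [-90.2, -0.2, 5.4]
wrist_force: [0.1, -0.9, 6.6]
grip_width: 0.0351
time_s: 4.25
position: [0.4561, -0.2954, 0.0956]
tcp_rot: [-90.1, -0.1, 5.4]
wrist_force: [0.1, -1.2, -2.0]
grip_width: 0.0348
{'time_s': 4.4, 'joint_positions': array([-3.96190883e+01,  2.25555084e+01, -1.50905782e+01,  5.24947470e+01,
        3.01707803e-03,  4.49873081e+01]), 'joint_vel': array([-0.07054993,  0.2745624 , -0.09588571, -0.04880779, -0.01361832,
       -0.01942752]), 'effort': array([ 5.19235022e-03, -4.57334912e+01,  2.51231056e+01, -2.32422701e-02,
        1.00362272e-02,  1.52881425e-04]), 'position': array([ 0.45486199, -0.29435296,  0.09399012]), 'tcp_rot': array([-89.89826059,   0.09742836,   5.39368642]), 'wrist_force': array([-0.66180496, -0.77579949, -1.64140307]), 'moment': array([ 0.017207  ,  0.03560078, -0.03223929]), 'grip_width': 0.03482337931727335}
```

View pics/wrist2.png

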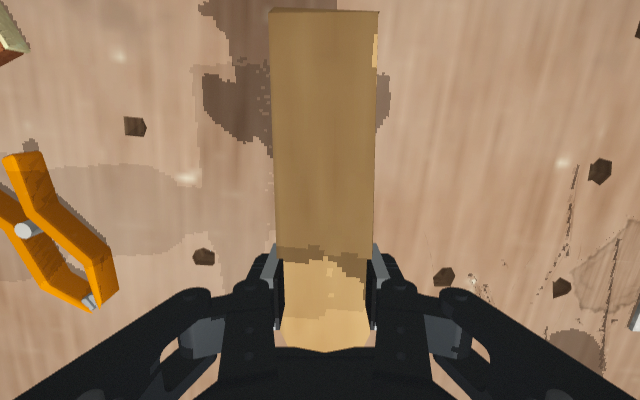

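View pics/scene2.png

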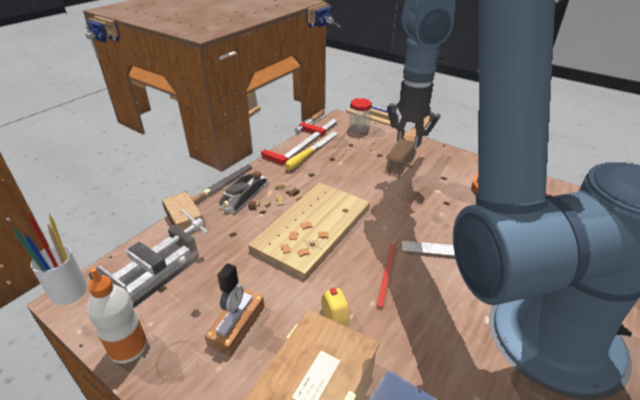

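Run:
```python
from h import *
s=read_state();d=wristcam(capture("wrist"),s)
p=s["position"];a=np.radians(5.6-180)
R=np.array([[np.cos(a),-np.sin(a)],[np.sin(a),np.cos(a)]])
z0=p[2]-.0378
g=p[:2]
for yg in (-.032,-.035,-.038):
 for tilt in (-2,0,2):  # pitch: raise head end
  t=np.radians(tilt)
  out=[]
  for x,y in [(-.018,-.134),(.018,-.134)]:
    dy=y-yg; z=z0+.06+np.sin(t)*(-dy)
    w=R@[x,dy];out.append([*(g+w),z])
  print(yg,tilt,proj(d,out).round(1).tolist())
```

```text
-0.032 -2 [[374.8, 16.3], [271.4, 16.8]]
-0.032 0 [[376.4, 13.2], [269.7, 13.7]]
-0.032 2 [[378.1, 9.8], [267.9, 10.3]]
-0.035 -2 [[374.6, 25.9], [271.8, 26.4]]
-0.035 0 [[376.1, 23.1], [270.2, 23.6]]
-0.035 2 [[377.7, 20.2], [268.4, 20.7]]
-0.038 -2 [[374.3, 35.3], [272.2, 35.8]]
-0.038 0 [[375.7, 32.9], [270.6, 33.4]]
-0.038 2 [[377.3, 30.4], [268.9, 30.9]]
```

```bash
python3 -m pendant '[0,0.014,0.04,0,0,0,0,0,0.028,0.08,0,0,0,-1,0,0.042,0.12,0,0,0,-2,0,0.056,0.16,0,0,0,-3,0,0.07,0.2,0,0,0,-3]' && python3 -m pendant '[0,0.014,0.04,0,0,0,0,0,0.028,0.08,0,0,0,0,0,0.042,0.12,0,0,0,0,0,0.053,0.148,0,0,0,0,0,0.053,0.148,-0.015,0,0,0]' && python3 -m pendant '[0,0,0,0,0,0,0,0,0,0,0,0,0,0]'
python3 - <<'E'
from h import *
for c in ["scene","top"]:
  d=capture(c);im=d["image"][:,:,::-1];cv2.imwrite(f"pics/{c}3.png",im)
s=read_state();print(s["position"],s["tcp_rot"],s["wrist_force"],s["time_s"])
E
```

```text
time_s: 4.95
position: [0.5255, -0.0934, 0.0944]
tcp_rot: [-90.0, 0.1, 2.4]
wrist_force: [0.3, -0.4, -1.3]
grip_width: 0.0348
time_s: 5.45
position: [0.5814, 0.0568, 0.0811]
tcp_rot: [-89.9, -0.2, 2.7]
wrist_force: [0.6, -1.0, -0.2]
grip_width: 0.0347
time_s: 5.65
position: [0.5774, 0.0527, 0.0793]
tcp_rot: [-90.0, 0.2, 2.4]
wrist_force: [0.3, 0.7, -1.0]
grip_width: 0.0346
[0.57845094 0.05215361 0.08034688] [-9.00036538e+01  2.93585668e-02  2.32699998e+00] [-0.10897255 -0.65013599 -1.1505032 ] 5.75
```

View pics/scene3.png

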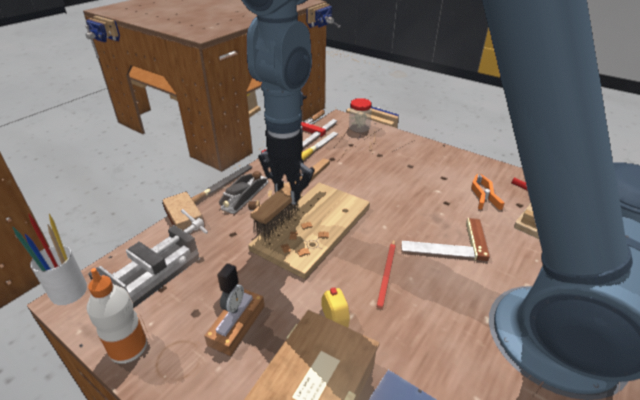

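View pics/top3.png

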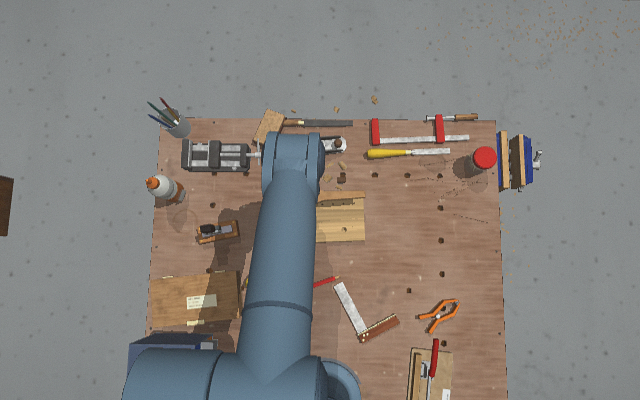

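```bash
python3 -m pendant '[0,0,0.002,-0.01,0,0,0,0,0,0.002,-0.02,0,0,0,0,0,0.002,-0.021,0,0,0,0,0,0.002,-0.021,0,0,0]'
python3 - <<'E'
from h import *
d=capture("scene");im=d["image"][:,:,::-1].copy()
s=read_state();print(s["position"],s["tcp_rot"],s["wrist_force"],s["time_s"])
p=s["position"];a=np.radians(s["tcp_rot"][2]-180);R=np.array([[np.cos(a),-np.sin(a)],[np.sin(a),np.cos(a)]])
o=[[*(p[:2]+R@[x,y+.031]),p[2]-.0378] for x,y in [(.018,-.129),(-.018,-.129),(-.018,-.007),(.018,-.007)]]
pts=((proj(d,o)-[220,170])*6).astype(int)
b=cv2.resize(im[170:290,220:350],None,fx=6,fy=6,interpolation=cv2.INTER_CUBIC)[:600]
b=cv2.resize(im[170:270,220:350],None,fx=6,fy=6,interpolation=cv2.INTER_CUBIC)
cv2.polylines(b,[pts],True,(0,255,0),1);cv2.imwrite("pics/s4.png",b)
E
```

```text
time_s: 6.15
position: [0.578, 0.0547, 0.0586]
tcp_rot: [-90.0, 0.1, 2.4]
wrist_force: [0.3, 0.5, -1.5]
grip_width: 0.0348
[0.57831296 0.05472877 0.05898212] [-8.99964488e+01  5.02988584e-02  2.37712909e+00] [ 0.31473158 -0.44415678 -1.89606249] 6.2
```

View pics/s4.png

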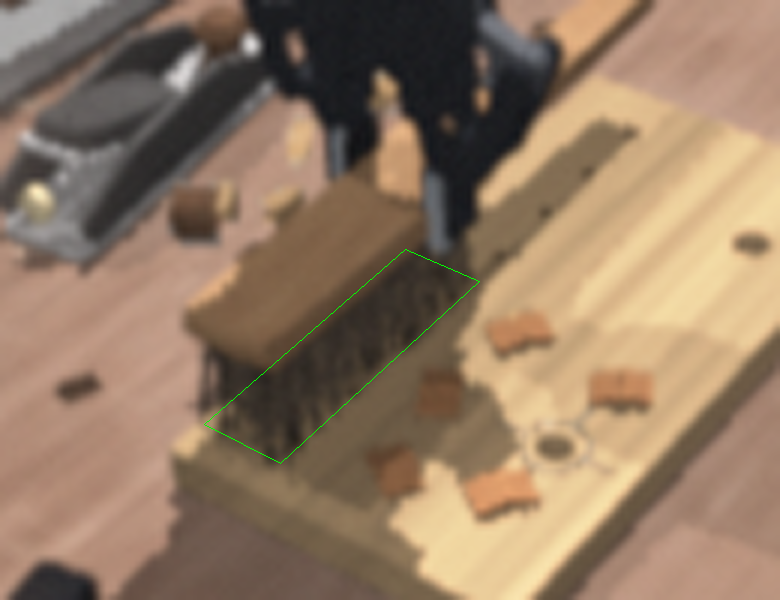

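```bash
python3 -m pendant '[0,-0.01,-0.0005,0,0,0,0,0,-0.02,-0.001,0,0,0,0,0,-0.03,-0.0015,0,0,0,0,0,-0.04,-0.002,0,0,0,0,0,-0.05,-0.0025,0,0,0,0]'
python3 - <<'E'
from h import *
d=capture("scene");im=d["image"][:,:,::-1].copy()
s=read_state();print(s["position"],s["tcp_rot"],s["wrist_force"],s["time_s"])
b=cv2.resize(im[170:270,220:350],None,fx=6,fy=6,interpolation=cv2.INTER_CUBIC);cv2.imwrite("pics/s5.png",b)
E
```

```text
time_s: 6.7
position: [0.5276, 0.0524, 0.0595]
tcp_rot: [-90.0, -0.0, 2.4]
wrist_force: [-0.2, 1.1, -0.9]
grip_width: 0.0348
[0.52553297 0.05239669 0.05916688] [-89.997001     0.14472843   2.39761906] [-1.34048322 -0.62081693 -2.75983141] 6.75
```

View pics/s5.png

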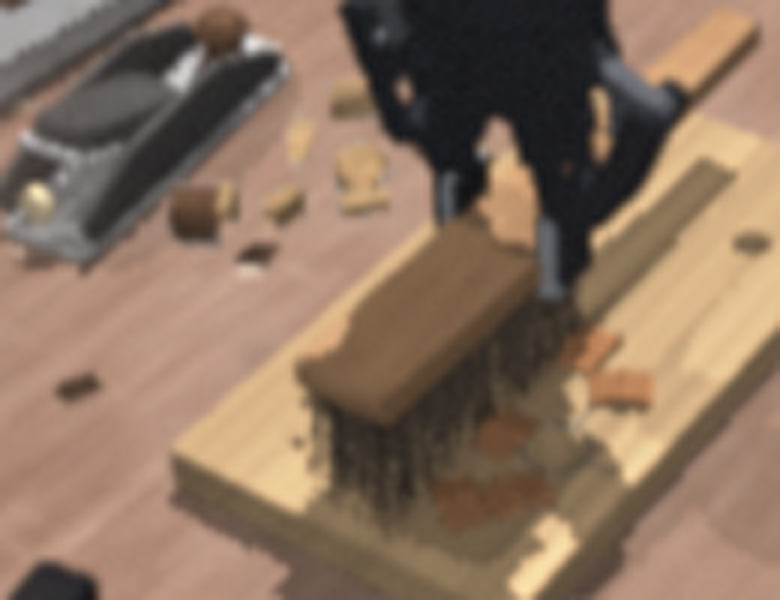

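```bash
python3 -m pendant '[0,-0.01,-0.003,0,0,0,0,0,-0.02,-0.005,0,0,0,0,0,-0.03,-0.007,0,0,0,0,0,-0.04,-0.008,0,0,0,0,0,-0.05,-0.0085,0,0,0,0]' && python3 -m pendant '[0,-0.01,-0.0005,0,0,0,0,0,-0.02,-0.001,0,0,0,0,0,-0.03,-0.0015,0,0,0,0,0,-0.04,-0.002,0,0,0,0,0,-0.05,-0.0025,0,0,0,0]'
python3 - <<'E'
from h import *
d=capture("scene");im=d["image"][:,:,::-1].copy()
s=read_state();print(s["position"],s["tcp_rot"],s["wrist_force"],s["time_s"])
b=cv2.resize(im[180:300,220:380],None,fx=5,fy=5,interpolation=cv2.INTER_CUBIC);cv2.imwrite("pics/s6.png",b)
E
```

```text
time_s: 7.25
position: [0.4779, 0.0437, 0.0593]
tcp_rot: [-90.0, -0.0, 2.4]
wrist_force: [0.5, 0.5, -1.8]
grip_width: 0.0346
time_s: 7.75
position: [0.4293, 0.0414, 0.0604]
tcp_rot: [-90.0, -0.2, 2.4]
wrist_force: [0.4, -0.5, -0.9]
grip_width: 0.0349
[0.42604208 0.04143273 0.05937493] [-90.00146322   0.10006433   2.40611569] [-2.95120643  0.04089897 -1.9221033 ] 7.8
```

View pics/s6.png

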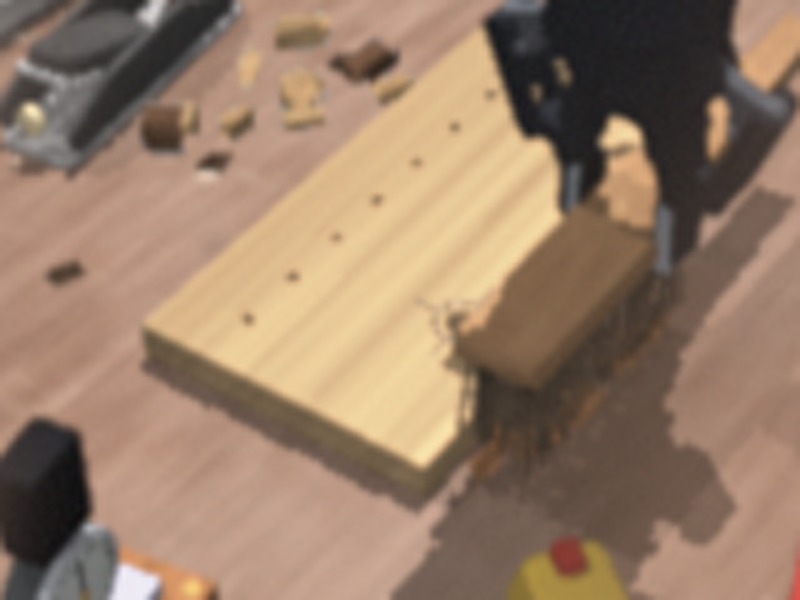

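```bash
python3 -m pendant '[0,-0.01,0,0,0,0,0,0,-0.01,0,0.03,0,0,0,0,-0.01,0,0.06,0,0,0,0,-0.01,-0.05,0.06,0,0,0,0,-0.01,-0.1,0.06,0,0,0]'
python3 - <<'E'
from h import *
for c in ["scene","top"]:
  d=capture(c);im=d["image"][:,:,::-1];cv2.imwrite(f"pics/{c}7.png",cv2.resize(im[170:290,220:380],None,fx=5,fy=5,interpolation=cv2.INTER_CUBIC))
s=read_state();print(s["position"],s["tcp_rot"],s["wrist_force"],s["time_s"])
E
```

```text
time_s: 8.3
position: [0.4194, -0.0587, 0.1202]
tcp_rot: [-90.0, -0.1, 2.7]
wrist_force: [1.4, -0.7, -2.1]
grip_width: 0.0355
[ 0.41926218 -0.06374424  0.11961531] [-9.01903569e+01 -8.37655934e-02  1.93913921e+00] [ 0.59041535  1.0918423  -1.28914783] 8.4
```

View pics/scene7.png

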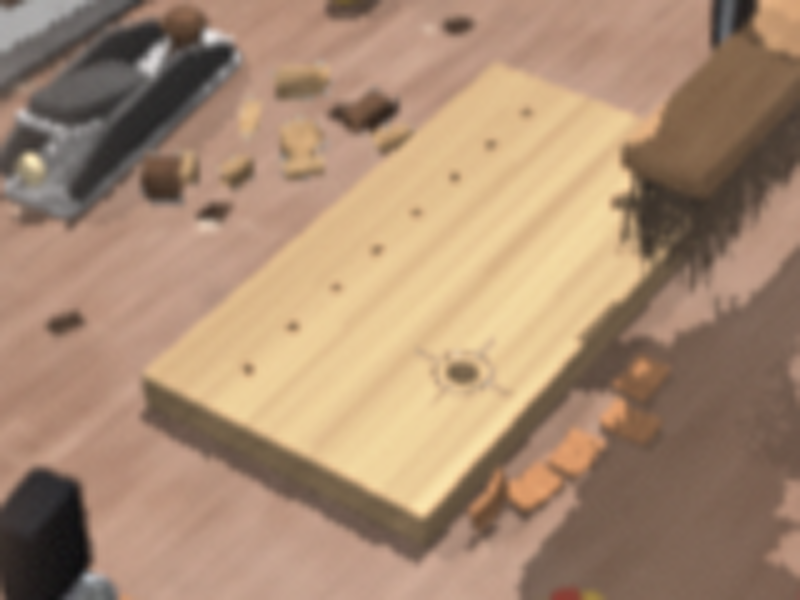

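View pics/top7.png

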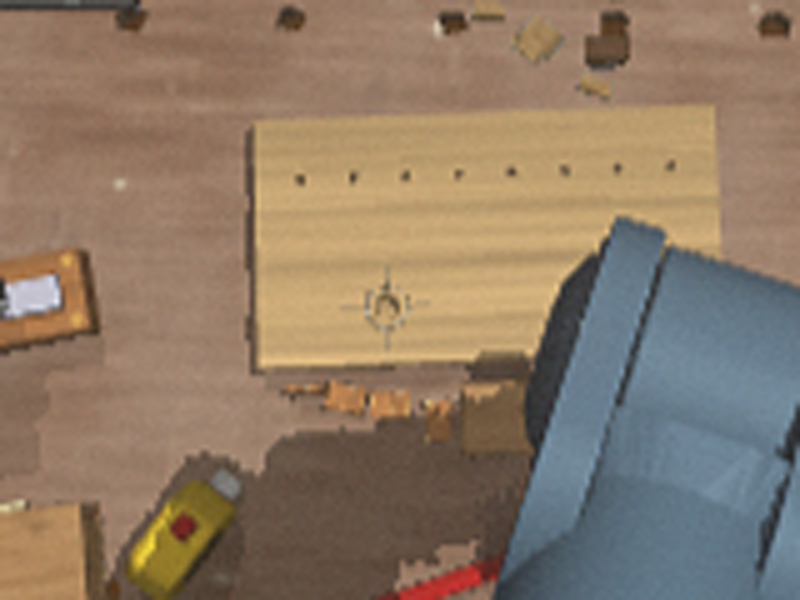

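```bash
python3 -m pendant '[0,0.008,-0.046,0,0,0,1,0,0.016,-0.092,0,0,0,2,0,0.024,-0.138,0,0,0,3,0,0.032,-0.184,-0.01,0,0,3,0,0.038,-0.23,-0.02,0,0,3]' && python3 -m pendant '[0,0,0,-0.02,0,0,0,0,0,0,-0.04,0,0,0,0,0,0,-0.05,0,0,0,0,0,0,-0.057,0,0,0,0,0,0,-0.06,0,0,0]' && python3 -m pendant '[0,0,0,-0.001,0,0,0,0,0,0,-0.001,0,0,0]'; python3 -c "
from h import *
s=read_state();print(s['position'],s['tcp_rot'],s['wrist_force'],s['moment'])"
```

```text
time_s: 8.9
position: [0.4569, -0.2898, 0.0987]
tcp_rot: [-90.0, -0.0, 5.4]
wrist_force: [1.1, 0.8, -1.1]
grip_width: 0.0348
time_s: 9.4
position: [0.4565, -0.2877, 0.0388]
tcp_rot: [-90.0, 0.0, 5.4]
wrist_force: [-0.3, 0.4, -1.6]
grip_width: 0.0351
time_s: 9.6
position: [0.4573, -0.2887, 0.039]
tcp_rot: [-90.0, -0.1, 5.4]
wrist_force: [0.7, -0.3, -2.3]
grip_width: 0.0349
[ 0.45729976 -0.28870613  0.03898619] [-9.00488002e+01 -5.60365779e-02  5.41574113e+00] [ 0.66764581 -0.32396892 -2.27249329] [0.027235   0.01556225 0.02035298]
```

```bash
python3 -m pendant '[0,0,0,-0.001,0,0,0,0,0,0,-0.002,0,0,0,0,0,0,-0.002,0,0,0]'; python3 -c "
from h import *
s=read_state();print(s['position'],s['tcp_rot'],s['wrist_force'],s['moment'])"
```

```text
time_s: 9.9
position: [0.4575, -0.289, 0.0377]
tcp_rot: [-90.1, -0.1, 5.4]
wrist_force: [-1.6, 1.5, 5.7]
grip_width: 0.0349
[ 0.45746361 -0.28901991  0.03772412] [-90.07162442  -0.09045845   5.39474676] [-1.58501966  1.54045839  5.70710464] [ 0.28771358  0.34404494 -0.00051775]
```

Touching the bench; open, then rise.

```bash
python3 -m pendant '[0.3,0,0,0.001,0,0,0,0.6,0,0,0.001,0,0,0,1,0,0,0.001,0,0,0,1,0,0,0.001,0,0,0,1,0,0,0.001,0,0,0]' && python3 -m pendant '[1,0,0,0.02,0,0,0,1,0,0,0.05,0,0,0,1,0,0,0.1,0,0,0,1,0,0,0.15,0,0,0,1,0,0,0.16,0,0,0]'
python3 - <<'E'
from h import *
s=read_state();d=wristcam(capture("wrist"),s)
cv2.imwrite("pics/w8.png",d["image"][:,:,::-1])
print(s["position"],s["tcp_rot"],s["grip_width"],s["wrist_force"])
E
```

```text
time_s: 10.4
position: [0.4568, -0.2887, 0.0373]
tcp_rot: [-90.0, -0.0, 5.4]
wrist_force: [-0.4, 0.4, -0.9]
grip_width: 0.0854
time_s: 10.9
position: [0.4596, -0.2909, 0.2037]
tcp_rot: [-90.4, -0.4, 5.4]
wrist_force: [0.3, -0.5, -0.2]
grip_width: 0.0852
[ 0.45958579 -0.2908621   0.20369375] [-90.42196268  -0.43811294   5.39711648] 0.0851862361522959 [ 0.31222359 -0.53912218 -0.22035016]
```

View pics/w8.png

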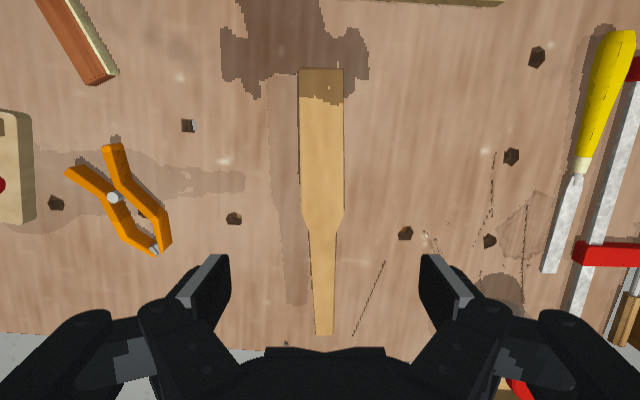

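```bash
python3 -m pendant '[1,0.002,0.045,0.005,0,0,0,1,0.004,0.09,0.01,0,0,0,1,0.006,0.135,0.015,0,0,0,1,0.008,0.18,0.02,0,0,0,1,0.01,0.225,0.025,0,0,0]' && python3 -m pendant '[1,0.002,0.045,0,0,0,1,1,0.004,0.09,0,0,0,2,1,0.006,0.135,0,0,0,4,1,0.008,0.18,0,0,0,6,1,0.01,0.225,0,0,0,6.6]' && python3 -m pendant '[1,0,0.045,0,0,0,0,1,0,0.09,0,0,0,0,1,0,0.09,0,0,0,0]'
python3 - <<'E'
from h import *
s=read_state();d=wristcam(capture("wrist"),s)
cv2.imwrite("pics/w9.png",d["image"][:,:,::-1])
print(s["position"],s["tcp_rot"],s["time_s"])
for n in ["gauge","gauge_rest"]:
  for r in silhouettes("wrist",n)[:2]: print(n,r["p"],r["extent"])
E
```

```text
time_s: 11.45
position: [0.4657, -0.0617, 0.2209]
tcp_rot: [-89.9, 0.1, 5.4]
wrist_force: [0.6, 0.6, 0.3]
grip_width: 0.085
time_s: 11.95
position: [0.4757, 0.1631, 0.2206]
tcp_rot: [-90.0, 0.1, 12.0]
wrist_force: [1.2, -0.6, 0.0]
grip_width: 0.0857
time_s: 12.25
position: [0.4755, 0.2559, 0.2203]
tcp_rot: [-89.9, 0.1, 12.4]
wrist_force: [0.1, -0.7, 0.1]
grip_width: 0.0854
[0.47554505 0.25585505 0.22025161] [-89.91038904   0.11111676  12.37161808] 12.25
gauge 0.61 [0.5214, 0.1727, 0.0559, 0.2358]
```

View pics/w9.png

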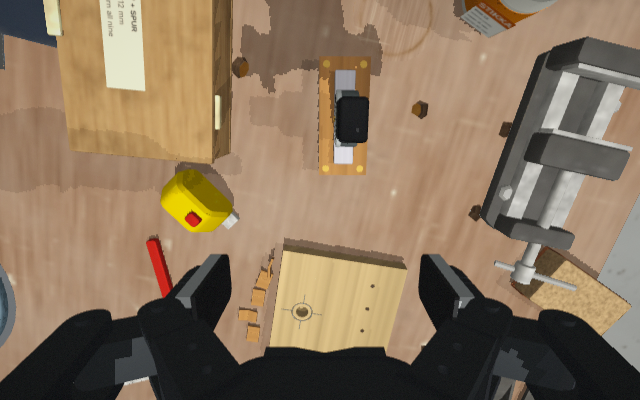

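Run:
```python
import cv2
im=cv2.imread("pics/w9.png");cv2.imwrite("pics/w9z.png",cv2.resize(im[50:185,300:390],None,fx=4.4,fy=4.4,interpolation=cv2.INTER_CUBIC))
```

View pics/w9z.png

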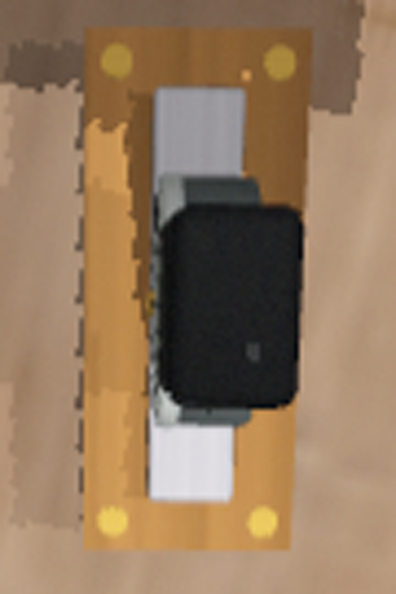

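Run:
```python
from h import *
s=read_state();d=wristcam(capture("wrist"),s)
f=lambda P:(np.array(P,float)+.5)/4.4-.5+[300,50]
def an(n,P,z):
    p=ray(d,f(P),z)[:,:2]
    L=[np.linalg.norm(p[i]-p[(i+1)%4]).round(4) for i in range(4)]
    v=(p[0]-p[3])+(p[1]-p[2]);print(n,p.mean(0).round(4),L,np.degrees(np.arctan2(-v[0],v[1])).round(2))
# order: far-left, far-right, near-right, near-left
an("griptop",[(164,204),(303,205),(299,408),(164,406)],.148)
an("foot",[(154,88),(246,88),(232,500),(148,500)],.039)
an("rest",[(85,30),(312,28),(290,550),(82,548)],.030)
```

```text
griptop [0.4801 0.3192] [np.float64(0.0203), np.float64(0.0293), np.float64(0.0205), np.float64(0.0291)] 12.8
foot [0.4807 0.3189] [np.float64(0.0198), np.float64(0.0891), np.float64(0.0196), np.float64(0.0891)] 11.52
rest [0.4806 0.3189] [np.float64(0.0498), np.float64(0.1159), np.float64(0.0503), np.float64(0.1151)] 11.51
```

```bash
python3 -m pendant '[1,0.003,0.04,0,0,0,-0.7,1,0.005,0.063,0,0,0,-0.7,1,0.005,0.063,-0.02,0,0,-0.7,1,0.005,0.063,-0.03,0,0,-0.7,1,0.005,0.063,-0.03,0,0,-0.7]'
python3 - <<'E'
from h import *
s=read_state();d=wristcam(capture("wrist"),s)
cv2.imwrite("pics/w10.png",d["image"][:,:,::-1])
print(s["position"],s["tcp_rot"],s["time_s"])
# predicted position of grip top corners
a=np.radians(11.6);R=np.array([[np.cos(a),-np.sin(a)],[np.sin(a),np.cos(a)]])
print(proj(d,[[*(np.array([.4805,.319])+R@[x,y]),.148] for x,y in [(-.01,.015),(.01,.015),(.01,-.015),(-.01,-.015)]]).round(0).tolist())
E
```

```text
time_s: 12.95
position: [0.4806, 0.3123, 0.1903]
tcp_rot: [-90.1, 0.2, 11.2]
wrist_force: [-0.5, -0.4, -0.6]
grip_width: 0.0854
[0.4805802  0.31225307 0.19027445] [-90.08473455   0.24650143  11.17567946] 12.95
[[310.0, 197.0], [343.0, 197.0], [343.0, 243.0], [311.0, 243.0]]
```

View pics/w10.png

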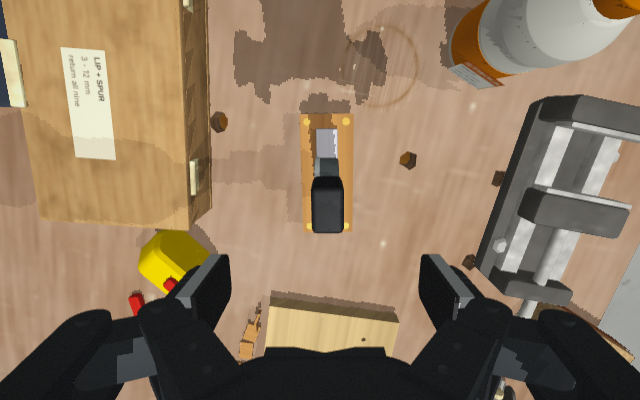

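Run:
```python
from h import *
s=read_state();d=wristcam(capture("wrist"),s);im=d["image"][:,:,::-1]
cv2.imwrite("pics/w11z.png",cv2.resize(im[100:245,290:370],None,fx=4,fy=4,interpolation=cv2.INTER_CUBIC))
np.savez("w11.npz",**d)
print(s["position"],s["tcp_rot"],s["joint_vel"].round(2))
```

```text
[0.48110393 0.31260981 0.19141259] [-90.05540595   0.15257378  11.17931222] [ 0.16 -0.76  1.82  0.48  0.08 -0.02]
```

View pics/w11z.png

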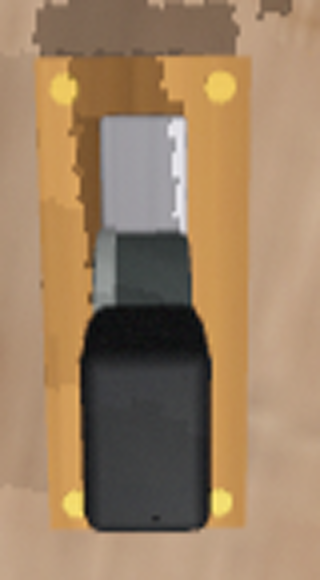

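Run:
```python
from h import *
d=dict(np.load("w11.npz"))
f=lambda P:(np.array(P,float)+.5)/4-.5+[290,100]
def an(n,P,z):
    p=ray(d,f(P),z)[:,:2]
    L=[np.linalg.norm(p[i]-p[(i+1)%4]).round(4) for i in range(4)]
    v=(p[0]-p[3])+(p[1]-p[2]);print(n,p.mean(0).round(4),L,np.degrees(np.arctan2(-v[0],v[1])).round(2))
an("griptop",[(82,350),(208,350),(210,530),(85,530)],.148)
an("rest",[(37,57),(250,57),(244,527),(51,527)],.030)
print(ray(d,f([(101,116),(188,116)]),.039))
```

```text
griptop [0.4796 0.3255] [np.float64(0.0189), np.float64(0.0288), np.float64(0.0195), np.float64(0.0288)] 12.01
rest [0.4799 0.3246] [np.float64(0.0491), np.float64(0.1154), np.float64(0.0492), np.float64(0.1154)] 11.72
[[0.46123285 0.36663105 0.039     ]
 [0.48055335 0.37044756 0.039     ]]
```

```bash
python3 -m pendant '[1,-0.001,0.0125,0,0,0,0.6,1,-0.001,0.0125,-0.03,0,0,0.6,1,-0.001,0.0125,-0.06,0,0,0.6,1,-0.001,0.0125,-0.08,0,0,0.6,1,-0.001,0.0125,-0.08,0,0,0.6]'
python3 - <<'E'
from h import *
s=read_state();print(s["position"],s["tcp_rot"],s["wrist_force"],s["time_s"])
d=capture("scene");im=d["image"][:,:,::-1]
cv2.imwrite("pics/s12.png",cv2.resize(im[220:360,170:320],None,fx=4,fy=4,interpolation=cv2.INTER_CUBIC))
d=capture("wrist");cv2.imwrite("pics/w12.png",d["image"][:,:,::-1])
E
```

```text
time_s: 13.55
position: [0.4788, 0.3264, 0.11]
tcp_rot: [-90.1, 0.3, 11.9]
wrist_force: [0.2, 0.3, -0.6]
grip_width: 0.0852
[0.47882343 0.32637581 0.10996396] [-90.06331593   0.26992857  11.91417749] [ 0.15973     0.34318049 -0.56953466] 13.55
```

View pics/s12.png

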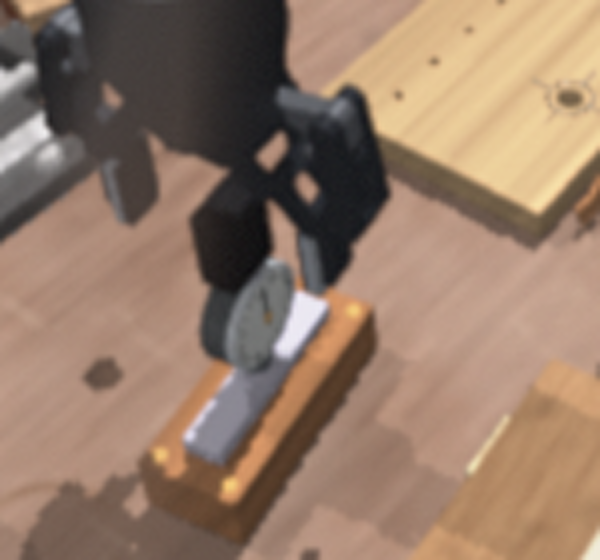

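View pics/w12.png

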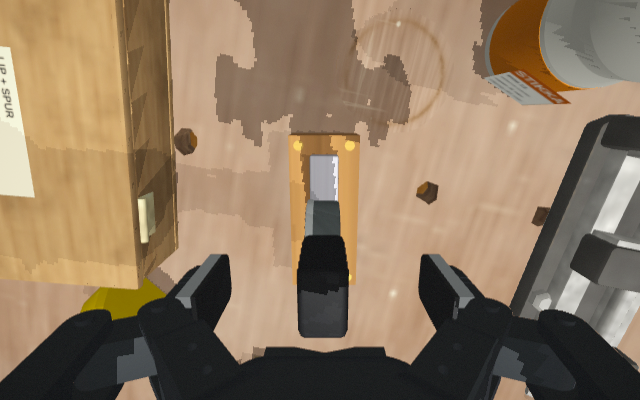

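```bash
python3 -m pendant '[0.5,0,0,0,0,0,0,0.3,0,0,0,0,0,0,0,0,0,0,0,0,0,0,0,0,0,0,0,0,0,0,0,0,0,0,0]' ; python3 -m pendant '[0,0,0,0,0,0,0,0,0,0,0,0,0,0]'
python3 - <<'E'
from h import *
s=read_state();print(s["position"],s["tcp_rot"],s["wrist_force"],s["moment"],s["time_s"])
E
```

```text
time_s: 14.15
position: [0.4806, 0.3269, 0.1129]
tcp_rot: [-90.0, -0.0, 11.9]
wrist_force: [-1.3, -0.2, 1.7]
grip_width: 0.0194
time_s: 14.35
position: [0.4807, 0.327, 0.1129]
tcp_rot: [-90.0, -0.0, 11.9]
wrist_force: [-1.9, 0.3, 5.2]
grip_width: 0.0195
[0.48070273 0.32697606 0.11287543] [-8.99819911e+01 -1.96538430e-02  1.18963344e+01] [-1.87811757  0.34371789  5.21247806] [-0.11821949  0.59005889 -0.00455567] 14.35
```

```bash
python3 -m pendant '[0,0,0,0.01,0,0,0,0,0,0,0.03,0,0,0,0,0,0,0.06,0,0,0,0,0,0,0.08,0,0,0,0,0,0,0.08,0,0,0]'; python3 -m pendant '[0,0,0,0,0,0,0,0,0,0,0,0,0,0]'
python3 - <<'E'
from h import *
s=read_state();print(s["position"],s["tcp_rot"],s["wrist_force"],s["moment"],s["time_s"])
d=capture("scene");np.savez("s13.npz",pos=s["position"],rot=s["tcp_rot"],**d);im=d["image"][:,:,::-1]
cv2.imwrite("pics/s13.png",cv2.resize(im[180:340,160:320],None,fx=3.75,fy=3.75,interpolation=cv2.INTER_CUBIC))
d=capture("wrist");cv2.imwrite("pics/w13.png",d["image"][:,:,::-1])
d=capture("top");np.savez("t13.npz",**d);cv2.imwrite("pics/t13.png",cv2.resize(d["image"][180:280,170:300,::-1],None,fx=6,fy=6,interpolation=cv2.INTER_CUBIC))
E
```

```text
time_s: 14.85
position: [0.4827, 0.3278, 0.1954]
tcp_rot: [-89.9, -0.3, 11.9]
wrist_force: [1.0, 0.1, -3.2]
grip_width: 0.0194
time_s: 15.05
position: [0.4797, 0.3263, 0.1904]
tcp_rot: [-90.1, 0.2, 11.9]
wrist_force: [-0.3, 0.1, -3.9]
grip_width: 0.0192
[0.47974296 0.32629271 0.19044625] [-90.0548957    0.17415806  11.8894034 ] [-0.32127002  0.11996264 -3.91250771] [ 0.02622779  0.03089943 -0.0430707 ] 15.05
```

View pics/s13.png

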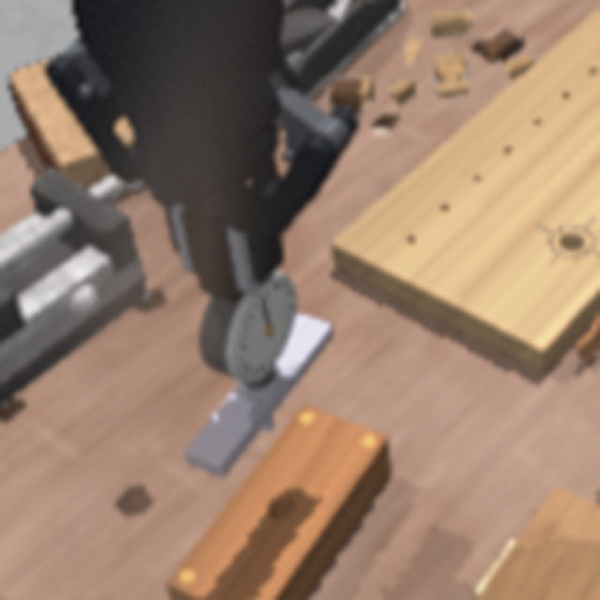

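View pics/w13.png

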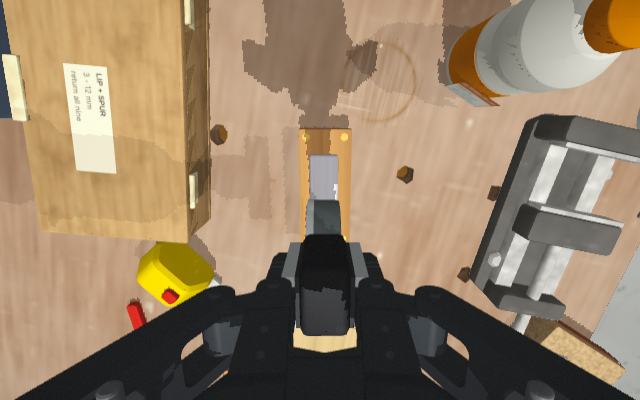

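View pics/t13.png

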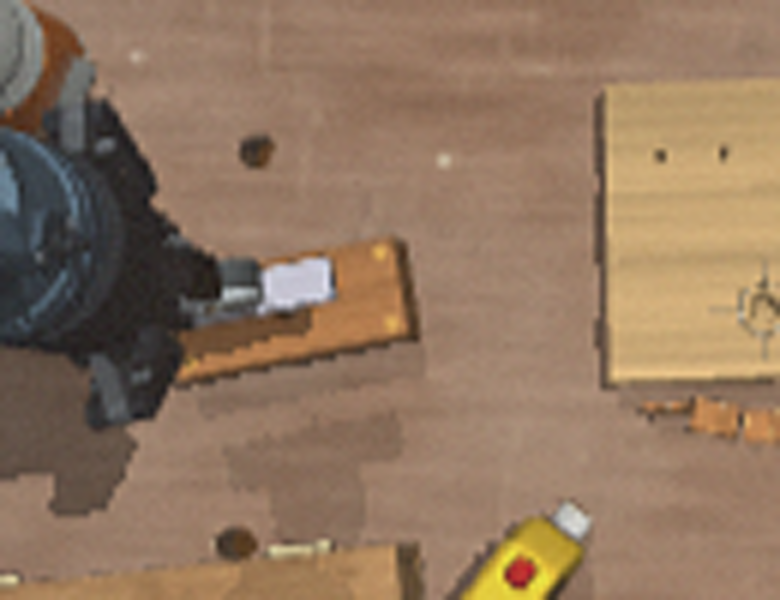

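Run:
```python
from h import *
t=dict(np.load("t13.npz"));S=np.load("s13.npz")
pos=S["pos"];rot=S["rot"]
f=lambda P:(np.array(P,float)+.5)/6-.5+[170,180]
z=pos[2]-.0829+.009
p=ray(t,f([(330,257),(335,301)]),z);print("near end",p.round(4),np.linalg.norm(p[0]-p[1]))
a=np.radians(rot[2]);u=np.array([-np.sin(a),np.cos(a)]);x=np.array([np.cos(a),np.sin(a)])
m=p.mean(0)[:2]; print("near end rel TCP (x,y)",(m-pos[:2])@x,(m-pos[:2])@u)
w=capture("wrist");w=wristcam(w,read_state())
q=ray(w,[(310,155),(337,155)],z);m2=q.mean(0)[:2];print("far",q.round(4),(m2-pos[:2])@x,(m2-pos[:2])@u, np.linalg.norm(m2-m))
print((m+m2)/2,pos)
```

```text
near end [[0.498  0.2797 0.1165]
 [0.4776 0.2764 0.1165]] 0.02058072401726944
near end rel TCP (x,y) -0.0020595763202899326 -0.04884630749689251
far [[0.4616 0.3662 0.1165]
 [0.4796 0.37   0.1165]] -0.0003640773051310801 0.04277764559164032 0.09163963932971403
[0.47918227 0.32307381] [0.47974296 0.32629271 0.19044625]
```

```bash
python3 -m pendant '[0,0.001,-0.03,0,0,0,-1,0,0.002,-0.075,0,0,0,-3,0,0.003,-0.12,0,0,0,-5,0,0.003,-0.165,0,0,0,-7,0,0.004,-0.2,0,0,0,-9.3]' && python3 -m pendant '[0,0,-0.025,0,0,0,0,0,0,-0.037,-0.01,0,0,0,0,0,-0.037,-0.03,0,0,0,0,0,-0.037,-0.045,0,0,0,0,0,-0.037,-0.045,0,0,0]' && python3 -m pendant '[0,0,0,0,0,0,0,0,0,0,0,0,0,0,0,0,0,0,0,0,0]'
cat > look.py <<'E'
import sys
from h import *
n=sys.argv[1]
s=read_state();print(s["position"],s["tcp_rot"],s["wrist_force"],s["moment"],s["grip_width"],s["time_s"])
d=capture("scene");np.savez(f"s{n}.npz",pos=s["position"],rot=s["tcp_rot"],**d);im=d["image"][:,:,::-1]
cv2.imwrite(f"pics/s{n}.png",cv2.resize(im[170:290,230:370],None,fx=5,fy=5,interpolation=cv2.INTER_CUBIC))
s=read_state();w=wristcam(capture("wrist"),s);np.savez(f"w{n}.npz",pos=s["position"],rot=s["tcp_rot"],**w);cv2.imwrite(f"pics/w{n}.png",w["image"][:,:,::-1])
E
python3 look.py 14
```

```text
time_s: 15.75
position: [0.484, 0.1246, 0.1919]
tcp_rot: [-90.0, 0.0, 2.5]
wrist_force: [0.6, -0.6, -3.4]
grip_width: 0.0192
time_s: 16.25
position: [0.4823, 0.0901, 0.1445]
tcp_rot: [-90.0, 0.3, 2.6]
wrist_force: [-1.5, -0.9, -3.3]
grip_width: 0.0191
time_s: 16.55
position: [0.4855, 0.0902, 0.1482]
tcp_rot: [-90.0, -0.1, 2.6]
wrist_force: [-0.3, 0.5, -2.5]
grip_width: 0.0193
[0.48554715 0.09020086 0.14816303] [-89.99685987  -0.10647303   2.62176559] [-0.33707904  0.51154022 -2.48143207] [-0.02263152 -0.05327731 -0.04637963] 0.019320996444588772 16.55
```

View pics/s14.png

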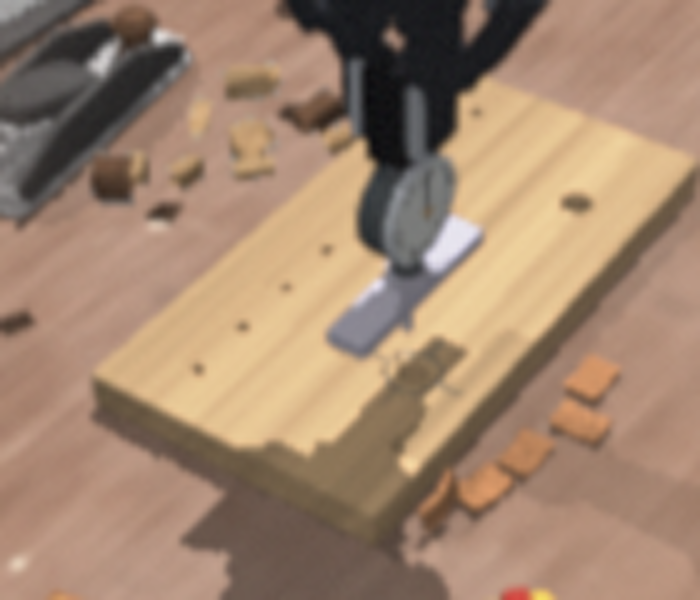

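View pics/w14.png

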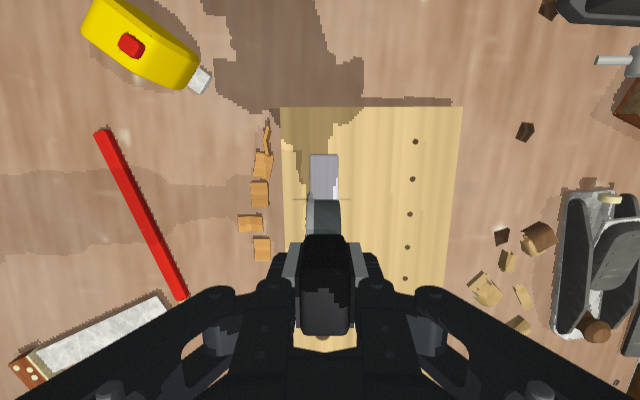

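```bash
python3 -m pendant '[0,0,0,-0.008,0,0,0,0,0,0,-0.016,0,0,0,0,0,0,-0.016,0,0,0,0,0,0,-0.016,0,0,0]'; python3 look.py 15
python3 - <<'E'
from h import *
S=dict(np.load("s15.npz"));a=np.radians(S["rot"][2]);c,s=np.cos(a),np.sin(a)
R=np.array([[c,-s],[s,c]]);p=S["pos"]
im=cv2.imread("pics/s15.png")
hole=proj(S,[.4832,.0866,.02])[0]
g=p[:2]+R@[-.0005,-.0027]
tip=proj(S,[*g,p[2]-.0829-.022])[0]
co=[proj(S,[*(g+R@np.array(o)),p[2]-.0829])[0] for o in [(-.01,.045),(-.01,-.045),(.01,-.045),(.01,.045)]]
for q,col in [(hole,(0,0,255)),(tip,(0,255,0))]+[(k,(255,0,0)) for k in co]:
    u=((q+.5-[230,170])*5).astype(int);cv2.circle(im,tuple(int(v) for v in u),3,col,1)
cv2.imwrite("pics/s15b.png",im);print(hole,tip)
E
```

```text
time_s: 17.05
position: [0.4841, 0.0898, 0.1307]
tcp_rot: [-90.0, 0.1, 2.6]
wrist_force: [0.3, 0.4, -3.0]
grip_width: 0.0192
[0.48414737 0.08980139 0.13071462] [-9.00021193e+01  7.90047247e-02  2.58897802e+00] [ 0.32752769  0.41297528 -3.02542377] [0.06609971 0.02656988 0.00776808] 0.019238999675690774 17.05
[312.08064963 244.64006246] [311.7197581  242.70719195]
```

View pics/s15b.png

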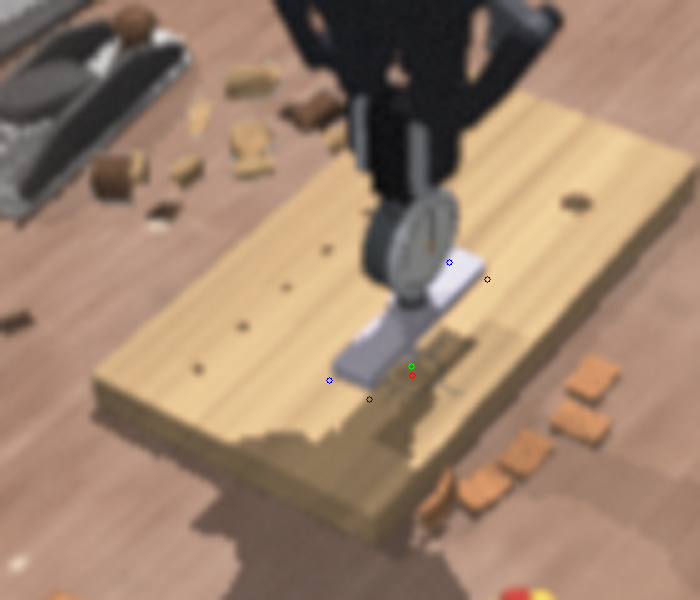

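View pics/s15.png

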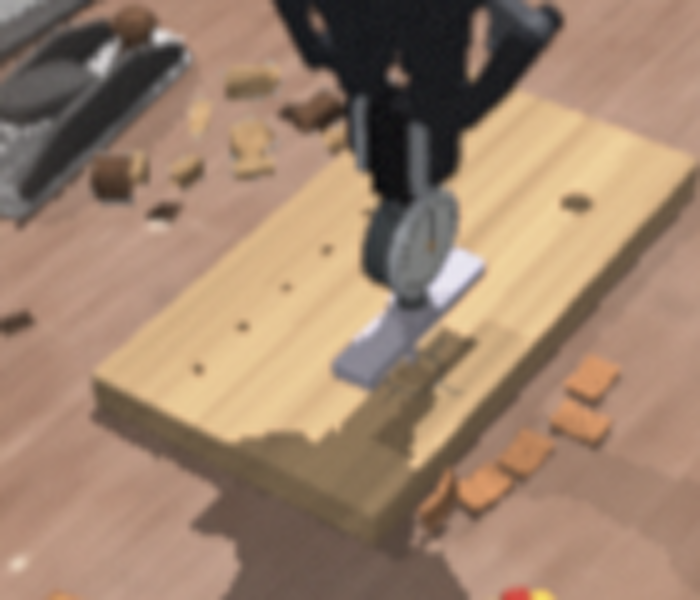

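Run:
```python
import numpy as np,cv2
S=np.load("s15.npz")["image"][:,:,::-1]
cv2.imwrite("pics/s15z.png",cv2.resize(S[205:255,290:335],None,fx=12,fy=12,interpolation=cv2.INTER_CUBIC))
S=np.load("s13.npz")["image"][:,:,::-1]
cv2.imwrite("pics/s13z.png",cv2.resize(S[250:315,200:260],None,fx=9,fy=9,interpolation=cv2.INTER_CUBIC))
S=np.load("w14.npz")["image"][:,:,::-1]
cv2.imwrite("pics/w14z.png",cv2.resize(S[140:260,280:370],None,fx=5,fy=5,interpolation=cv2.INTER_CUBIC))
```

```text
(no output)
```

View pics/s15z.png

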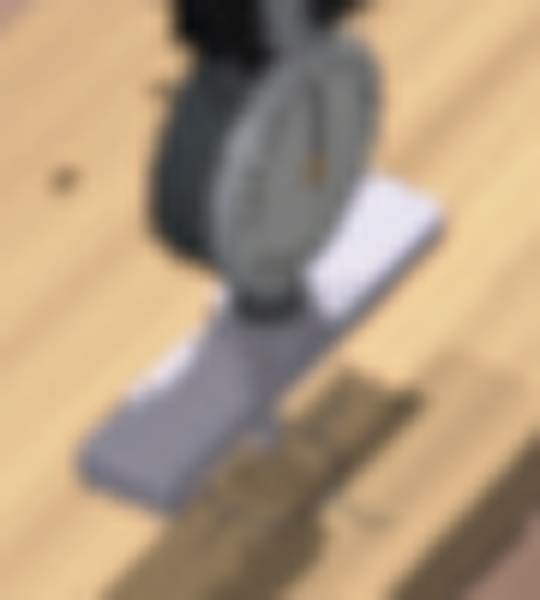

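View pics/s13z.png

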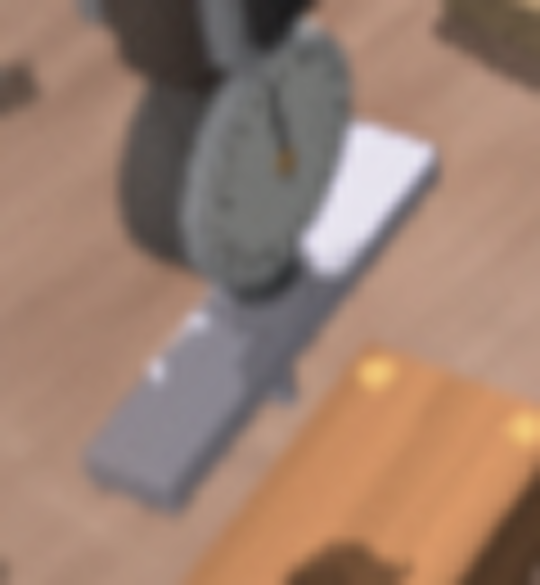

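View pics/w14z.png

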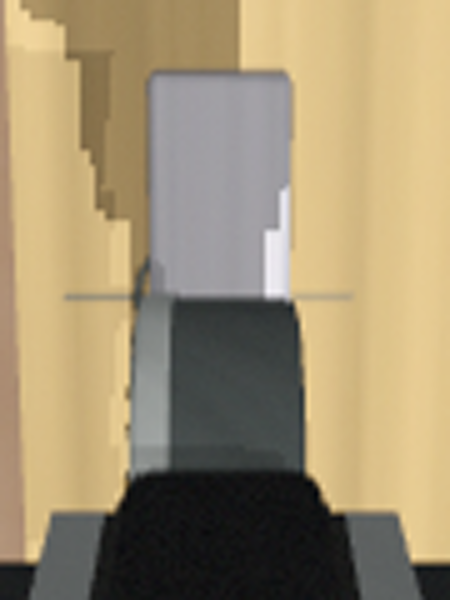

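```bash
cat > gfit.py <<'E'
from h import *
from scipy.optimize import least_squares
S13=dict(np.load("s13.npz"));S15=dict(np.load("s15.npz"));W14=dict(np.load("w14.npz"));T13=dict(np.load("t13.npz"));T13["pos"]=S13["pos"];T13["rot"]=S13["rot"]
x,y=.010,.045
ob=[(S13,9,(200,250),[((-x,y,.009),(175,490)),((x,y,.009),(90,455)),((-x,-y,.009),(438,155)),((-x,y,0),(178,510)),((0,0,-.022),(288,402))]),
(S15,12,(290,205),[((x,y,.009),(80,455)),((-x,y,.009),(175,492)),((-x,y,0),(175,517)),((-x,-y,.009),(443,213)),((0,0,-.022),(263,440))]),
(W14,5,(280,140),[((-x,y,.009),(151,72)),((x,y,.009),(289,72))]),
(T13,6,(170,180),[((x,-y,.009),(330,257)),((-x,-y,.009),(335,301))])]
def res(p,lab=False):
    out=[]
    for d,s,o,L in ob:
        a=np.radians(d["rot"][2]+p[3]);R=np.array([[np.cos(a),-np.sin(a),0],[np.sin(a),np.cos(a),0],[0,0,1]])
        tx,ty=p[4],p[5]
        Rt=cv2.Rodrigues(np.array([tx,ty,0.]))[0]
        for l,uv in L:
            X=d["pos"]+R@(np.array([p[0],p[1],p[2]])+Rt@np.array(l))
            out.append(proj(d,X)[0]-((np.array(uv)+.5)/s-.5+np.array(o)))
    out=np.array(out)
    return out if lab else out.ravel()
for free in [4,6]:
    f=lambda q:res(np.r_[q,np.zeros(6-free)])
    r=least_squares(f,np.r_[0,-.0027,-.083,np.zeros(free-3)],x_scale=[.001]*3+[1]+[.01]*(free-4),loss='soft_l1')
    p=np.r_[r.x,np.zeros(6-free)];print(free,(p[:3]*1000).round(1),p[3].round(2),np.degrees(p[4:]).round(2));print(res(p,True).round(1).tolist())
print("initial",res(np.array([-.0005,-.0027,-.0829,0,0,0]),True).round(1).tolist())
E
python3 gfit.py
```

```text
4 [ -1.3  -2.2 -80.8] -0.11 [0. 0.]
[[-1.0, 0.3], [-1.9, 0.0], [-0.0, -0.5], [-0.5, 1.7], [-0.6, 0.4], [-0.8, -0.5], [-0.8, 0.2], [-0.7, 1.3], [0.8, -0.5], [0.4, 1.1], [-2.2, 1.3], [-0.1, 1.4], [-1.0, -0.1], [-0.7, -0.3]]
6 [ -1.4  -2.1 -80.8] -0.04 [0.26 0.72]
[[-1.0, 0.2], [-1.9, 0.0], [-0.1, -0.4], [-0.5, 1.6], [-0.4, 0.6], [-0.8, -0.5], [-0.8, 0.1], [-0.6, 1.3], [0.7, -0.5], [0.5, 1.2], [-2.2, 1.3], [-0.0, 1.3], [-1.0, -0.1], [-0.7, -0.3]]
initial [[-1.0, 0.8], [-1.9, 0.5], [-0.2, -0.0], [-0.5, 2.1], [-0.6, 0.9], [-0.9, 0.0], [-0.9, 0.7], [-0.8, 1.8], [0.6, -0.1], [0.3, 1.5], [-1.0, 1.7], [0.9, 1.7], [-0.7, -0.3], [-0.3, -0.6]]
```

```bash
python3 -m pendant '[0,0,-0.001,-0.004,0,0,0,0,0,-0.001,-0.008,0,0,0,0,0,-0.001,-0.012,0,0,0,0,0,-0.001,-0.012,0,0,0]'; python3 look.py 16
```

```text
time_s: 17.55
position: [0.4841, 0.0888, 0.1185]
tcp_rot: [-90.0, 0.1, 2.6]
wrist_force: [-0.9, 0.1, -3.7]
grip_width: 0.0193
[0.48409859 0.08881428 0.11853604] [-9.00024583e+01  7.84464598e-02  2.59154578e+00] [-0.94671232  0.14242854 -3.72768861] [-0.0066922   0.00431301  0.00182708] 0.019274227629917897 17.55
```

View pics/s16.png

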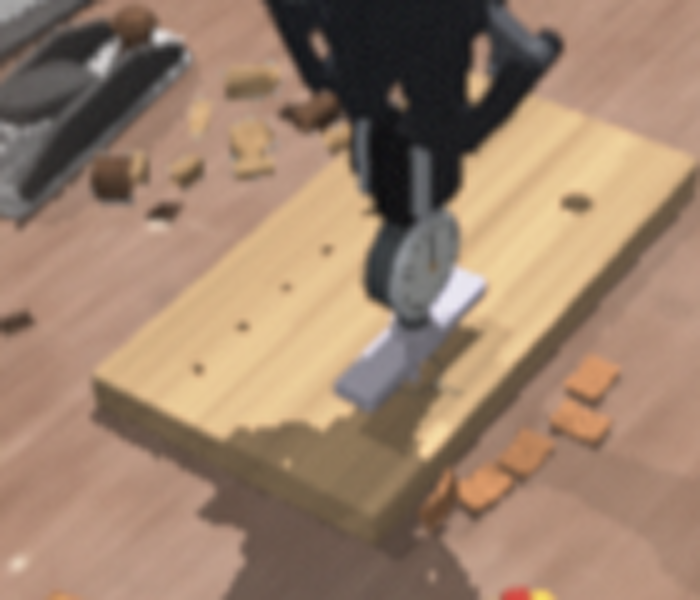

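```bash
python3 -m pendant '[0,0,0,-0.004,0,0,0,0,0,0,-0.008,0,0,0,0,0,0,-0.011,0,0,0,0,0,0,-0.011,0,0,0]'; python3 look.py 17; python3 -c "
import cv2;im=cv2.imread('pics/s17.png');cv2.imwrite('pics/s17z.png',cv2.resize(im[180:420,320:520],None,fx=2.4,fy=2.4))"
```

```text
time_s: 18.05
position: [0.4847, 0.0889, 0.1079]
tcp_rot: [-90.0, 0.0, 2.6]
wrist_force: [0.7, -0.0, -1.7]
grip_width: 0.0194
[0.48467054 0.08885287 0.10794697] [-9.00012210e+01  1.33886183e-02  2.59250135e+00] [ 0.67486181 -0.01328452 -1.68247429] [ 0.0841852  -0.00568149  0.01141032] 0.019421440365196437 18.05
```

View pics/s17z.png

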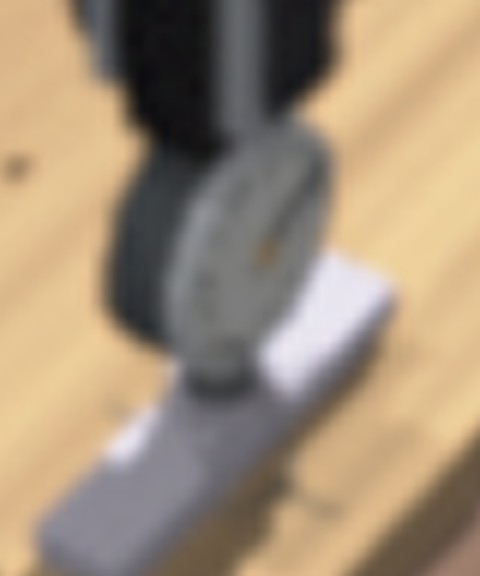

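```bash
python3 -m pendant '[0,0,0,-0.002,0,0,0,0,0,0,-0.004,0,0,0,0,0,0,-0.004,0,0,0,0,0,0,-0.004,0,0,0]'; python3 -c "
from h import *
s=read_state();print(s['position'],s['tcp_rot'],s['wrist_force'],s['moment'])"
```

```text
time_s: 18.55
position: [0.4848, 0.0889, 0.1043]
tcp_rot: [-90.0, -0.0, 2.6]
wrist_force: [0.4, -0.9, -1.3]
grip_width: 0.0191
[0.48476929 0.08887556 0.10432504] [-8.99980250e+01 -5.46580814e-03  2.58996520e+00] [ 0.35897128 -0.93413138 -1.34493767] [ 0.02393562  0.05675559 -0.01054689]
```

```bash
python3 -m pendant '[0,0,0,-0.001,0,0,0,0,0,0,-0.001,0,0,0,0,0,0,-0.001,0,0,0]';python3 -m pendant '[0,0,0,-0.001,0,0,0,0,0,0,-0.001,0,0,0,0,0,0,-0.001,0,0,0]'; python3 -c "
from h import *
s=read_state();print(s['position'],s['tcp_rot'],s['wrist_force'],s['moment'])"
```

```text
time_s: 18.85
position: [0.4848, 0.0889, 0.1033]
tcp_rot: [-90.0, -0.0, 2.6]
wrist_force: [-0.2, -0.2, -2.0]
grip_width: 0.0192
time_s: 19.15
position: [0.4849, 0.089, 0.1029]
tcp_rot: [-90.0, -0.0, 2.6]
wrist_force: [-2.6, 1.2, 5.4]
grip_width: 0.0195
[0.48491543 0.0890007  0.10290057] [-8.99892443e+01 -3.89748974e-02  2.59622570e+00] [-2.59450938  1.20339928  5.41707995] [ 0.03956745  0.56681893 -0.04678027]
```

```bash
python3 -m pendant '[0,0,0,0,0,0,0,0,0,0,0,0,0,0,0,0,0,0,0,0,0,0,0,0,0,0,0,0,0,0,0,0,0,0,0]'; python3 look.py 18; python3 -c "
import cv2;im=cv2.imread('pics/s18.png');cv2.imwrite('pics/s18z.png',cv2.resize(im[180:440,320:520],None,fx=2.3,fy=2.3))
from h import *
d=capture('top');cv2.imwrite('pics/t18.png',cv2.resize(d['image'][170:290,240:400,::-1],None,fx=5,fy=5,interpolation=cv2.INTER_CUBIC))
s=read_state();print(s['wrist_force'],s['joint_positions'])"
```

```text
time_s: 19.65
position: [0.4849, 0.089, 0.1029]
tcp_rot: [-90.0, -0.0, 2.6]
wrist_force: [-1.9, 0.4, 5.7]
grip_width: 0.0195
[0.48488579 0.08900524 0.1028998 ] [-8.99902429e+01 -3.69098664e-02  2.59734805e+00] [-1.85640894  0.35598751  5.6597997 ] [ 0.07555604  0.55279255 -0.02840044] 0.019476688559505594 19.65
[-2.14593722  0.13711528  6.08783306] [ 3.01648972e+00  1.68667389e+01 -2.20669624e+01  5.10307891e+01
  1.10027753e-02  9.04209653e+01]
```

View pics/s18z.png

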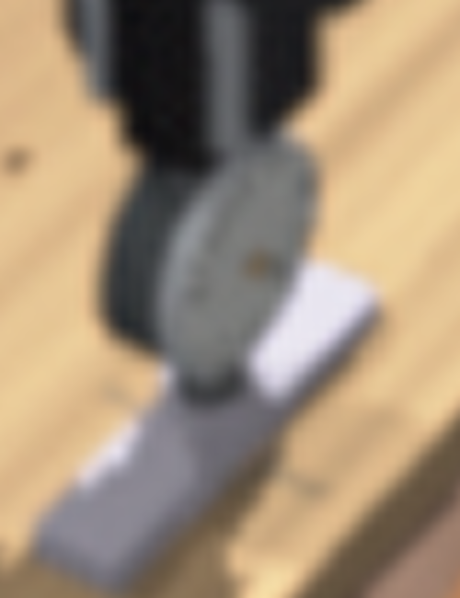

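View pics/w18.png

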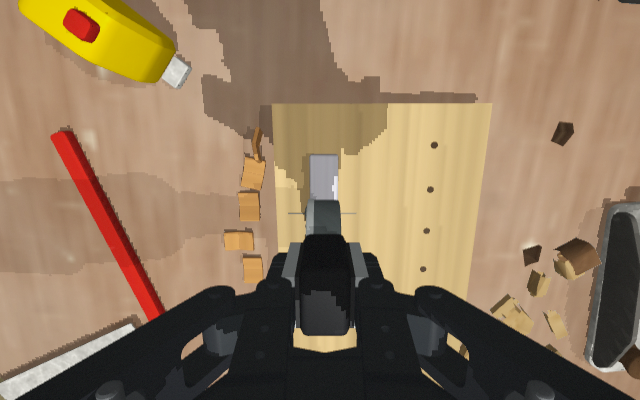

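View pics/t18.png

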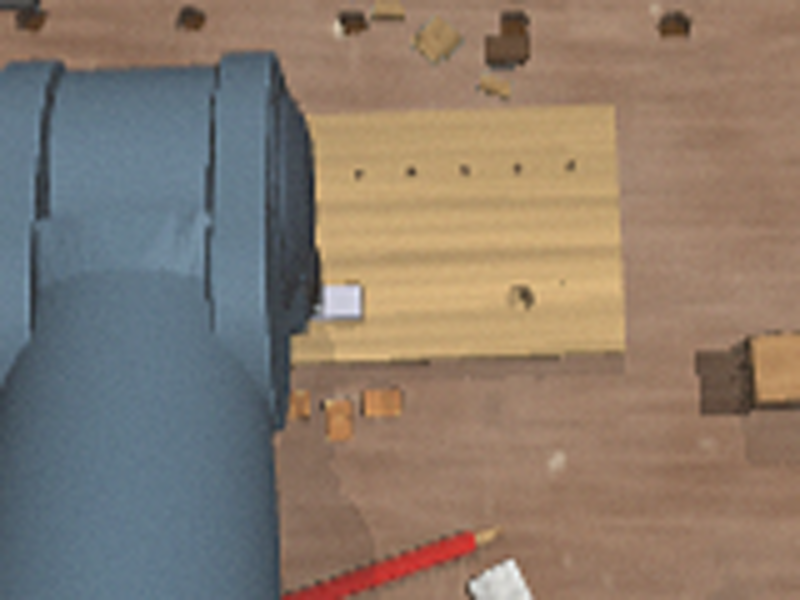

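```bash
python3 -c "
from workcell import *
s=read_state();print(s['wrist_force'],s['time_s']);print(close_job())"
```

```text
[-2.14593722  0.13711528  6.08783306] 19.8
the job is handed in; nothing more can be done
None
```

The job is handed in at 19.8 s, with the gripper still holding the gauge upright in the ringed hole.

**Chips and brush:** One sweep towards the near edge took all five chips off. The pictures show them on the bench, one resting on its edge. The brush is back on its bristles about 4 mm from where it stood.

**Gauge fit:** The foot is about flat on the panel. It met the panel at the predicted height, and no push showed until the tip neared the hole floor, so the plunger is in the hole. The foot is at 2.6° yaw. My readings of the panel's yaw ran from 2.2° to 3.1°.

**Pressure:** The wrist reads about 5.5–6 N of push, or roughly 9 N on the panel with the gauge's weight. A sideways force of about 2 N remained, which I left.

**Checks that disagreed or fell short:**
- An early position for the gauge was about 6 mm off because it paired a picture with a later arm pose. I measured it again before gripping.
- The camera fit of the held gauge had errors of 1–2 pixels.
- I could not read the needle sharply, so the plunger depth rests on height and force, not on the dial.

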